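# Change over the flask warmer

### The arm

A 7-joint arm with a two-finger parallel gripper is mounted at the origin on a cart in front of the work surface, level with it; the furniture and walls round the work are solid. World frame = base frame: x ahead of the robot, y to its left, z up, the work surface at z = 0. Lengths are in m, angles in rad, forces in N, time in s.
With the tool pointing down it reaches from about 0.4 to 0.9 m from the base axis. Payload 5.5 kg.
Tool frame: the origin (TCP) lies at the very end of the fingers, on their centre line; the grasp point (between the pads) lies 19 mm behind it (env.grip_depth is the distance from the TCP to the grasp point, in m); z points along the fingers, y is the line along which they close (so a half turn about z gives the same grasp; the last joint's range is limited). The gripper opens to 92 mm and grips with 3 to 60 N. Pads are 19 mm wide; open, the fingers measure 130 mm over their backs; the gripper's body (75 mm by 190 mm) begins 47 mm behind the grasp point.
Start: joints at [1.563, 0.501, -0.427, 1.55, 0.221, 1.138, -0.21], TCP at [0.174, -0.626, 0.227] pointing down, gripper open.
Joint ranges: [-2.88, 2.88], [-0.31, 2.03], [-1.54, 1.56], [0.2, 2.42], [-1.41, 4.55], [0.19, 2.02], [-2.57, 2.57]. Speed limits (rad/s): [2.57, 2.57, 3.14, 3.14, 3.14, 3.14, 3.14].

### API

Orientations are given as a unit quaternion [w, x, y, z].
In Python, from cell import env gives the robot as it stands.
- The arm moves only by the tool play_rows, never from a script. Its argument "increments" is a list of rows, each an object with "xyz": the shift along the tool's x, y, z in mm, a list of three; "delta_rot": the turn, a rotation vector about the tool's x, y, z in rad, a list of three. In form: [{"xyz": [x, y, z], "delta_rot": [wx, wy, wz]}, ...]. A call has exactly 8 rows; each row is the pose to reach, as a shift and turn from the pose commanded when the call began, along the tool's axes at that moment; what a row does not reach only later rows make up. A row lasts 1/12 s, in which the tool goes at most 41.7 mm and 7.16 degrees, less where a joint would pass 70% of its speed; a pose out of reach is approached as far as the arm can. A call with a gripper value outside its range is refused whole. "fingers" is the opening, from -1 (shut) to 1 (fully open), set as the call begins (left out, the last holds). The fingers move at their own pace and stop on an object; "newtons" is the grip in N (left out, the last holds). Time passes only in rows, so rows that repeat a pose let the fingers close, or fill a call up. It gives the time, the measured TCP pose, the force, the opening and the grip force at its end, in the units of the state.
- env.get_obs(): the state, without advancing time (a new reading comes with each control period).
- env.snapshot(name): name is "scene" or "side" or "wrist"; returns a dict with "color" (480x640x3 uint8, red, green, blue), "intrinsics" (3x3 intrinsics, pixels), "R" (3x3) and "t" (3): a world point X has camera coordinates R X + t. Camera axes: x right, y down, z forward; pixel columns grow to the right and rows downward; lengths in m; the calibration is good to about 2 mm. A picture is of the moment at which its call begins. There is no depth.
- env.close_job(): hands the job in; it is judged then, once.
The state is a dict: "time": time; "joint_positions": joint angles; "joint_velocities": joint speeds; "tau": joint torques, N m; "position": TCP position; "tcp_rot": TCP orientation; "contact_force": force on the tool from outside, world axes, zero at the start; "moment": the same for the moment, N m; "width": opening from 0.0 (shut) to 1.0 (fully open); "grasp_force": force on a finger pad.
Only numpy, scipy, OpenCV 4.12 (cv2) and the standard library are available. Lean on these libraries where they do the work, as an engineer would, in place of code of your own. Each camera call takes 0.05 s, during which the arm holds its last target. There are 200 camera calls.

### The job

First switch the white warmer off: push its knob in and turn it back anticlockwise past the safety stop. Then move every finished flask (collared stopper, in the warmer) to its own pocket in the grey cooling tray and every incoming flask (plain stopper, on the low cork tray) to its own pocket in the warmer, lowering these fragile glass balls gently and never dropping them, until each stands upright and fully down in its dimple. Only then push the knob in again, turn it clockwise past its stop all the way to on and let it come out; leave the label roll and the other things where they are.

Things in the scene. Friction and masses are not known exactly. Their poses are not given: they have to be found in the camera images.
- new0_center (a point): Incoming flask (3 or 4 of the 4 are present), at first on the low cork tray at the left (190 x 170 mm, floor 32 mm up, rim 44 mm). Frosted glass ball 58 mm across, flat foot 32 mm across, 82 mm tall in all, 80 g, bottom-heavy (rights itself). Point: half-way up, 41 mm above the foot, z up along the axis. Cork stopper: plain upright cylinder 26 mm across, 15 to 41 mm above this point.
- new1_center (a point): Incoming flask (3 or 4 of the 4 are present), at first on the low cork tray at the left (190 x 170 mm, floor 32 mm up, rim 44 mm). Frosted glass ball 58 mm across, flat foot 32 mm across, 82 mm tall in all, 80 g, bottom-heavy (rights itself). Point: half-way up, 41 mm above the foot, z up along the axis. Cork stopper: plain upright cylinder 26 mm across, 15 to 41 mm above this point.
- new2_center (a point): Incoming flask (3 or 4 of the 4 are present), at first on the low cork tray at the left (190 x 170 mm, floor 32 mm up, rim 44 mm). Frosted glass ball 58 mm across, flat foot 32 mm across, 82 mm tall in all, 80 g, bottom-heavy (rights itself). Point: half-way up, 41 mm above the foot, z up along the axis. Cork stopper: plain upright cylinder 26 mm across, 15 to 41 mm above this point.
- new3_center (a point): Incoming flask (3 or 4 of the 4 are present), at first on the low cork tray at the left (190 x 170 mm, floor 32 mm up, rim 44 mm). Frosted glass ball 58 mm across, flat foot 32 mm across, 82 mm tall in all, 80 g, bottom-heavy (rights itself). Point: half-way up, 41 mm above the foot, z up along the axis. Cork stopper: plain upright cylinder 26 mm across, 15 to 41 mm above this point.
- done0_center (a point): Finished flask (1 or 2 of the 4 are present), at first in the warmer. Frosted glass ball 58 mm across, flat foot 32 mm across, 82 mm tall in all, 80 g, bottom-heavy (rights itself). Point: half-way up, 41 mm above the foot, z up along the axis. Cork stopper 26 mm across, free to grip 20 to 41 mm above this point, with a thin round collar 42 mm across below that.
- done1_center (a point): Finished flask (1 or 2 of the 4 are present), at first in the warmer. Frosted glass ball 58 mm across, flat foot 32 mm across, 82 mm tall in all, 80 g, bottom-heavy (rights itself). Point: half-way up, 41 mm above the foot, z up along the axis. Cork stopper 26 mm across, free to grip 20 to 41 mm above this point, with a thin round collar 42 mm across below that.
- done2_center (a point): Finished flask (1 or 2 of the 4 are present), at first in the warmer. Frosted glass ball 58 mm across, flat foot 32 mm across, 82 mm tall in all, 80 g, bottom-heavy (rights itself). Point: half-way up, 41 mm above the foot, z up along the axis. Cork stopper 26 mm across, free to grip 20 to 41 mm above this point, with a thin round collar 42 mm across below that.
- done3_center (a point): Finished flask (1 or 2 of the 4 are present), at first in the warmer. Frosted glass ball 58 mm across, flat foot 32 mm across, 82 mm tall in all, 80 g, bottom-heavy (rights itself). Point: half-way up, 41 mm above the foot, z up along the axis. Cork stopper 26 mm across, free to grip 20 to 41 mm above this point, with a thin round collar 42 mm across below that.
- pocket0 (a point): Warmer pocket 0: centre of its rim, 45 mm above the desk, z up. Round dimple 41 mm across, 20 mm deep; a seated flask's ball rests on the rim, its foot 9.5 mm below and its middle point 31.5 mm above this point. The four form an 84 mm square in the aluminium plate on the left two thirds of the white warmer.
- pocket1 (a point): Warmer pocket 1: centre of its rim, 45 mm above the desk, z up. Round dimple 41 mm across, 20 mm deep; a seated flask's ball rests on the rim, its foot 9.5 mm below and its middle point 31.5 mm above this point. The four form an 84 mm square in the aluminium plate on the left two thirds of the white warmer.
- pocket2 (a point): Warmer pocket 2: centre of its rim, 45 mm above the desk, z up. Round dimple 41 mm across, 20 mm deep; a seated flask's ball rests on the rim, its foot 9.5 mm below and its middle point 31.5 mm above this point. The four form an 84 mm square in the aluminium plate on the left two thirds of the white warmer.
- pocket3 (a point): Warmer pocket 3: centre of its rim, 45 mm above the desk, z up. Round dimple 41 mm across, 20 mm deep; a seated flask's ball rests on the rim, its foot 9.5 mm below and its middle point 31.5 mm above this point. The four form an 84 mm square in the aluminium plate on the left two thirds of the white warmer.
- cool0 (a point): Centre of pocket 0 of the grey cooling tray at the right (190 x 100 mm, 28 mm high, fixed), at the level of the pocket's rim. Same pocket as in the warmer; the two are 86 mm apart. z points up.
- cool1 (a point): Centre of pocket 1 of the grey cooling tray at the right (190 x 100 mm, 28 mm high, fixed), at the level of the pocket's rim. Same pocket as in the warmer; the two are 86 mm apart. z points up.
- knob_grip (a point): Middle of the grip bar of the warmer's black knob, facing straight up on the grey panel at the warmer's right; 79 mm above the desk when out. The bar is 46 mm long (along this point's x axis), 14 mm wide (y), and rises from 16 mm below to 10 mm above this point, on a round skirt 52 mm in diameter whose top is 16 mm below this point. z up; the frame turns with the knob.
- knob_push (a joint): How far the knob is pushed in, in m: 0 out, 0.007 fully in. A spring holds it out: 3.5 N starts it, 7 N for all the way; it comes back out when let go.
- knob (a joint): Turn of the knob in rad, clockwise seen from above: 0 off, 1.5 fully on, an end stop at each (found on, 1.35 to 1.5). A safety stop between blocks it, from off at about 0.35 and from on at about 0.9, unless the knob is pushed over 4 mm in (better fully); below 0.3 or above 0.95 it can come out again. It stays where it is left; light to turn (0.04 N m).
- label_roll: Roll of labels standing on end, 60 mm in diameter, 52 mm high, bystander at the back between the warmer and cooling tray. Origin: centre of its underside.
- warmer: The white warmer, 190 (x) x 270 (y) x 45 mm, fixed to the desk. Origin: centre of its underside; z up.
- cooling_tray: The grey cooling tray, 190 (x) x 100 (y) x 28 mm, fixed to the desk. Origin: centre of its underside; z up.
Things that resemble listed ones, but are neither listed nor needed, are in the scene too. What is shaped like the part that bears new0_center but purple is not meant.

How it is judged:
By the outcome, as a careful person would: the job done as asked, in the order asked, and still so for the second after the job is handed in, with the robot touching nothing.
Of done0, done1, done2, done3 only 1 to 2 are there at a start; the rules pass over those that are not, and their reading is None.
Of new0, new1, new2, new3 only 3 to 4 are there at a start; the rules pass over those that are not, and their reading is None.
At some moment in a run one of new0, new1, new2, new3, done0, done1, done2, done3 may be knocked a few centimetres aside while the robot is not near it.
It also fails if it takes over 210 s, if anything falls off the work surface, if the arm or the gripper's body presses on something with over 40 N, if the wrist force passes 120 N, or if a joint passes its speed limit or range.

## Working session

There is one attempt and no reset: what is moved stays moved. The work goes in short steps, Python scripts to look and compute and a tool call to move; the robot and the scene stay as the last step left them, time stands still between calls to the robot, and variables do not carry over. Pictures are saved under pics/ and viewed, at most 14 in all, crops included, and the job is handed in when it is done.

Besides the shell and the picture viewer there is one more tool, called after ">>>" as name(argument=value, ...), one argument or row to a line, values as JSON. play_rows: Moves the arm, as the interface text tells. Its arguments: {"type":"object","properties":{"increments":{"type":"array","items":{"type":"object","properties":{"xyz":{"type":"array","items":{"type":"number"}},"delta_rot":{"type":"array","items":{"type":"number"}}}}},"fingers":{"type":"number"},"newtons":{"type":"number"}},"required":["increments"]}

```bash
ls; mkdir -p pics
python3 - <<'E'
from cell import env
import cv2,numpy as np
o=env.get_obs();print(o['time'],o['position'],o['tcp_rot'],o['width'])
for n in("scene","side"):
    s=env.snapshot(n);cv2.imwrite(f"pics/{n}0.png",s["color"][:,:,::-1]);print(n,s["intrinsics"].tolist(),s["R"].tolist(),s["t"].tolist())
E
```

```text
pics
0.0 [ 0.17362749 -0.62567427  0.22570419] [-9.35608067e-04  9.90845108e-01  1.35000321e-01 -9.83200850e-05] 0.9996638508566591
scene [[446.03957038802133, 0.0, 325.85741870904167], [0.0, 446.03957038802133, 243.84636743777008], [0.0, 0.0, 1.0]] [[0.6428934739922344, -0.7659470454895605, -0.003620028178042273], [-0.3787212358306224, -0.3137624771709762, -0.8707027813499039], [0.6657763938659305, 0.5611401174620705, -0.4917962606054784]] [-0.20432901734906198, 0.31910404612762555, 0.7791507728107039]
side [[528.2968721737743, 0.0, 320.11396077778716], [0.0, 528.2968721737743, 237.33397724900314], [0.0, 0.0, 1.0]] [[-0.9952540644736997, -0.09729890407247987, -0.00150678959215282], [-0.05211613977343867, 0.5460358091597209, -0.8361392247050753], [0.08217819129000144, -0.8320924337966201, -0.5485152016988414]] [0.5213882740450643, -0.0010322757562249748, 1.6057928370207932]
```

View pics/scene0.png

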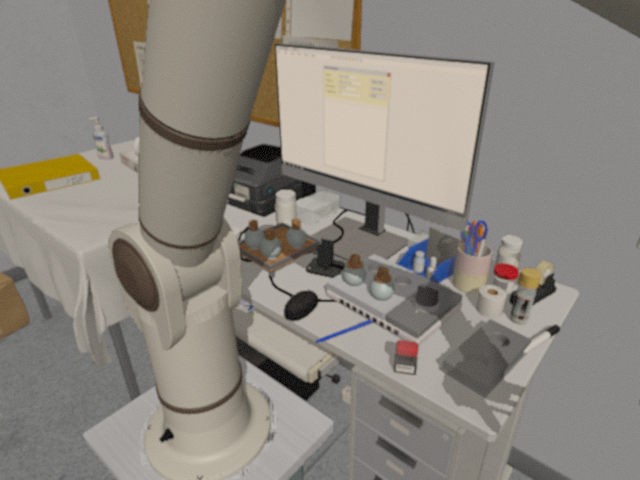

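View pics/side0.png

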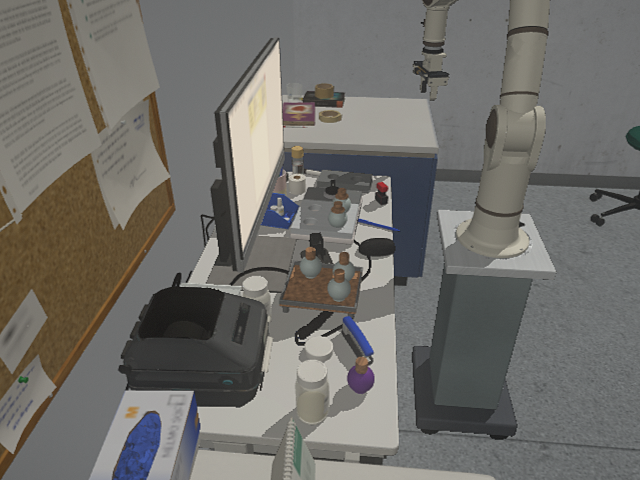

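Scene: cork tray at about (275,242) holding 3 flasks, warmer at (395,295) with 2 flasks and the knob at (428,293), cooling tray at (490,355). In the side view a purple lookalike flask stands at (361,375), which I'll ignore. Next, an enlarged crop of each.

Run:
```python
import cv2
a=cv2.imread("pics/scene0.png")[205:405,230:550]
b=cv2.imread("pics/side0.png")[160:320,260:420]
cv2.imwrite("pics/c1.png",cv2.resize(a,(800,500),interpolation=cv2.INTER_CUBIC))
cv2.imwrite("pics/c2.png",cv2.resize(b,(600,600),interpolation=cv2.INTER_CUBIC))
```

```text
(no output)
```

View pics/c1.png

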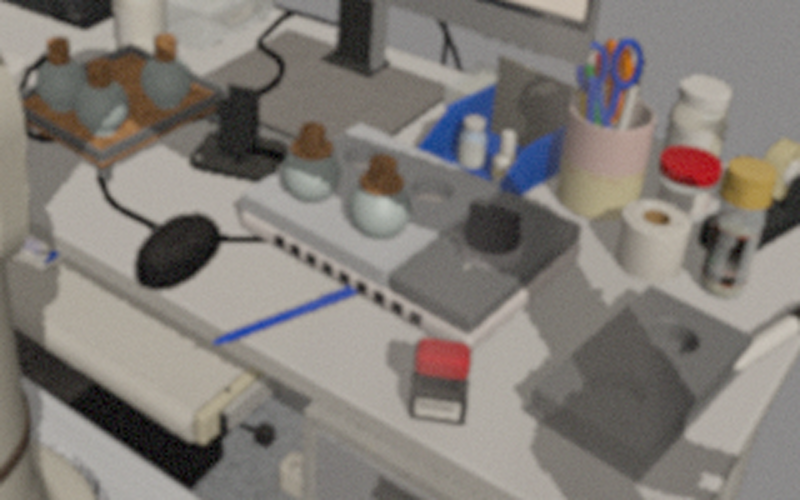

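View pics/c2.png

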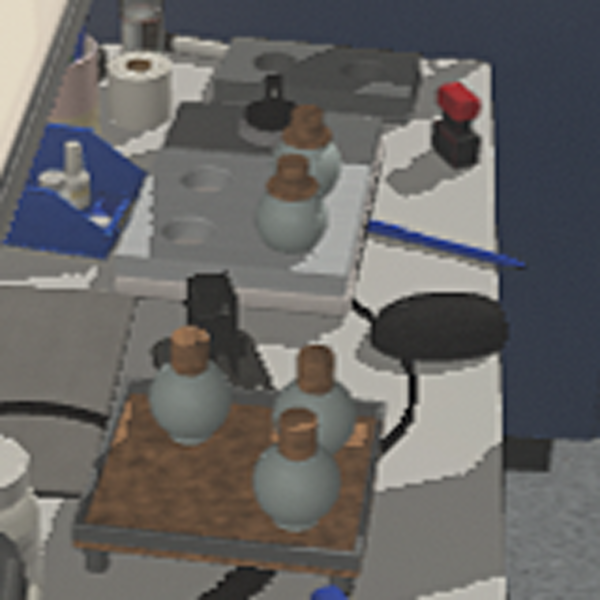

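```bash
cat > h.py <<'E'
import numpy as np, cv2
C={"scene":([[446.04,0,325.857],[0,446.04,243.846],[0,0,1]],[[0.6428934739922344,-0.7659470454895605,-0.003620028178042273],[-0.3787212358306224,-0.3137624771709762,-0.8707027813499039],[0.6657763938659305,0.5611401174620705,-0.4917962606054784]],[-0.20432901734906198,0.31910404612762555,0.7791507728107039]),
"side":([[528.297,0,320.114],[0,528.297,237.334],[0,0,1]],[[-0.9952540644736997,-0.09729890407247987,-0.00150678959215282],[-0.05211613977343867,0.5460358091597209,-0.8361392247050753],[0.08217819129000144,-0.8320924337966201,-0.5485152016988414]],[0.5213882740450643,-0.0010322757562249748,1.6057928370207932])}
def at(cam,uv,z):
    K,R,t=[np.array(a,float) for a in (cam if not isinstance(cam,str) else C[cam])]
    o=-R.T@t; d=R.T@np.linalg.inv(K)@[*uv,1]
    return o+d*(z-o[2])/d[2]
c1=lambda u,v:(230+u/2.5-.3,205+v/2.5-.3)
c2=lambda u,v:(260+u/3.75-.37,160+v/3.75-.37)
E
python3 - <<'E'
from h import *
np.set_printoptions(precision=3,suppress=True)
for n,p,q,z in [("doneA",(314,128),(295,160),.1175),("doneB",(384,160),(312,110),.1175),
 ("knobskirt",(494,230),(270,118),.063),("pk",(433,192),(205,180),.045),("pk2",(365,152),(188,230),.045),("coolA",(682,340),(275,62),.028),("coolB",(615,410),(368,70),.028),
 ("n1",(58,45),(298,418),.114),("n2",(98,65),(316,352),.114),("n3",(165,42),(190,333),.114),("tapefake",(0,0),(138,62),.05),("w nearleft corner",(240,215),(350,310),.045)]:
  print(n,at("scene",c1(*p),z)[:2],at("side",c2(*q),z)[:2])
E
```

```text
doneA [0.468 0.035] [0.466 0.038]
doneB [ 0.464 -0.047] [ 0.458 -0.046]
knobskirt [ 0.503 -0.143] [ 0.499 -0.13 ]
pk [ 0.543 -0.056] [ 0.547 -0.049]
pk2 [0.561 0.036] [0.552 0.033]
coolA [ 0.51  -0.318] [ 0.508 -0.307]
coolB [ 0.399 -0.308] [ 0.419 -0.299]
n1 [0.436 0.358] [0.442 0.368]
n2 [0.431 0.29 ] [0.435 0.293]
n3 [0.516 0.273] [0.522 0.278]
tapefake [0.558 0.616] [ 0.631 -0.251]
w nearleft corner [0.394 0.064] [0.417 0.136]
```

```bash
cat >> h.py <<'E'
from scipy.spatial.transform import Rotation as Ro
def q2R(q): return Ro.from_quat([q[1],q[2],q[3],q[0]]).as_matrix()
def down(yaw): return (Ro.from_euler('z',yaw)*Ro.from_euler('x',np.pi)).as_matrix()
def go(p,R,*tg):
    """chain of (x,y,z,yaw): prints tool-frame mm shift & rotvec for each, from the start pose of each leg"""
    p=np.array(p)
    for x,y,z,yaw in tg:
        D=down(yaw); d=R.T@(np.array([x,y,z])-p)*1000; r=Ro.from_matrix(R.T@D).as_rotvec()
        print("to",(x,y,z,yaw),"xyz",d.round(1).tolist(),"rot",r.round(4).tolist(),"dist",round(float(np.linalg.norm(d))))
        p=np.array([x,y,z]);R=D
def cur():
    from cell import env
    o=env.get_obs();R=q2R(o['tcp_rot'])
    print("t",round(o['time'],2),"p",o['position'].round(4),"yaw",round(float(np.arctan2(R[1,0],R[0,0])),4),"q",np.round(o['joint_positions'],2),"F",np.round(o['contact_force'],1),"w",round(float(o['width']),3),"g",np.round(o['grasp_force'],1))
    return o['position'],R
E
python3 - <<'E'
from h import *
p,R=cur()
go(p,R,(.34,-.38,.30,.0),(.48,-.135,.30,0))
E
```

```text
t 0.1 p [ 0.1737 -0.6257  0.2258] yaw 0.2708 q [ 1.56  0.5  -0.43  1.55  0.22  1.14 -0.21] F [-0.4 -0.   0.2] w 1.001 g 0.0
to (0.34, -0.38, 0.3, 0.0) xyz [226.0, -192.4, -73.9] rot [-0.0018, 0.0002, 0.2708] dist 306
to (0.48, -0.135, 0.3, 0) xyz [140.0, -245.0, -0.0] rot [0.0, 0.0, 0.0] dist 282
```

>>> play_rows(
  increments=[
    {"xyz":[28,-24,-9],"delta_rot":[0,0,0.034]},
    {"xyz":[56,-48,-18],"delta_rot":[0,0,0.068]},
    {"xyz":[85,-72,-28],"delta_rot":[0,0,0.102]},
    {"xyz":[113,-96,-37],"delta_rot":[0,0,0.136]},
    {"xyz":[141,-120,-46],"delta_rot":[0,0,0.17]},
    {"xyz":[170,-144,-55],"delta_rot":[0,0,0.204]},
    {"xyz":[198,-168,-65],"delta_rot":[0,0,0.238]},
    {"xyz":[226,-192,-74],"delta_rot":[-0.0018,0,0.271]},
  ],
  fingers=0.0,
)

```text
time: 0.77
position: [0.3409, -0.3791, 0.301]
tcp_rot: [0.001, 1.0, -0.001, -0.0]
contact_force: [1.5, 0.3, 0.1]
width: 0.512
grasp_force: 0.0
```

>>> play_rows(
  increments=[
    {"xyz":[20,-35,0],"delta_rot":[0,0,0]},
    {"xyz":[40,-70,0],"delta_rot":[0,0,0]},
    {"xyz":[60,-105,0],"delta_rot":[0,0,0]},
    {"xyz":[80,-140,0],"delta_rot":[0,0,0]},
    {"xyz":[100,-175,0],"delta_rot":[0,0,0]},
    {"xyz":[120,-210,0],"delta_rot":[0,0,0]},
    {"xyz":[140,-245,0],"delta_rot":[0,0,0]},
    {"xyz":[140,-245,0],"delta_rot":[0,0,0]},
  ],
)

```text
time: 1.43
position: [0.4837, -0.1265, 0.3009]
tcp_rot: [-0.001, 1.0, 0.006, 0.002]
contact_force: [-0.0, 0.7, -0.0]
width: 0.5
grasp_force: 0.0
```

Run:
```python
from h import *
from cell import env
p,R=cur()
s=env.snapshot("wrist");cv2.imwrite("pics/w0.png",s["color"][:,:,::-1])
np.savez("w0.npz",K=s["intrinsics"],R=s["R"],t=s["t"]);print(-s["R"].T@s["t"],s["R"][2])
```

```text
t 1.43 p [ 0.4837 -0.1265  0.3009] yaw 0.0119 q [ 0.88  0.19 -0.76  1.82  0.14  1.18 -1.48] F [-0.   0.7 -0. ] w 0.5 g 0.0
[ 0.55862315 -0.12551755  0.45857763] [-0.27516317 -0.00225295 -0.9613949 ]
```

View pics/w0.png

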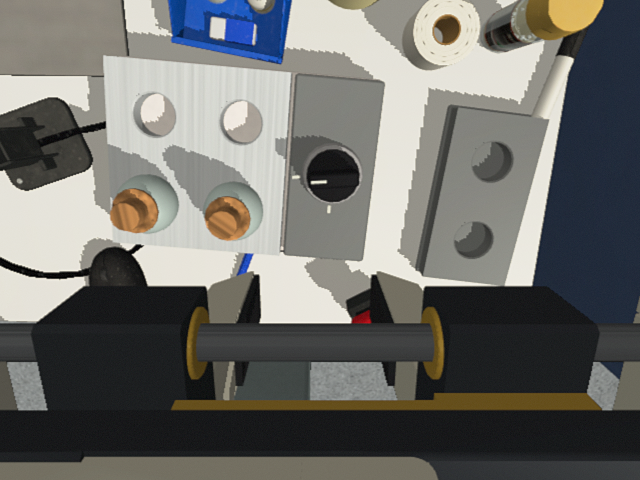

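Run:
```python
from h import *
a=cv2.imread("pics/w0.png")
cv2.imwrite("pics/c3.png",cv2.resize(a[125:225,90:390],(800,267),interpolation=cv2.INTER_CUBIC))
cv2.imwrite("pics/c3.png",np.vstack([cv2.resize(a[130:230,280:390],(660,600)[:2],interpolation=cv2.INTER_CUBIC)]))
w=np.load("w0.npz");cam=(w["K"],w["R"],w["t"])
for n,u,z in [("p00",(154,114),.045),("p01",(241,121),.045),("doneA rim?",(128,214),.1175),("doneB",(226,222),.1175),("c0",(492,161),.028),("c1",(473,239),.028),("skirt",(332,175),.07),("bar",(332,172),.089),("roll",(446,30),.052),("wTL",(105,56),.045),("wBR",(362,261),.045),("wTR",(383,82),.045)]:
  print(n,at(cam,u,z).round(4)[:2])
```

```text
p00 [0.5525 0.0304]
p01 [ 0.547  -0.0535]
doneA rim? [0.4711 0.033 ]
doneB [ 0.4651 -0.0502]
c0 [ 0.5097 -0.3092]
c1 [ 0.4248 -0.2995]
skirt [ 0.4994 -0.142 ]
bar [ 0.505  -0.1411]
roll [ 0.629  -0.2423]
wTL [0.6041 0.0711]
wBR [ 0.404  -0.1773]
wTR [ 0.5845 -0.1892]
```

View pics/c3.png

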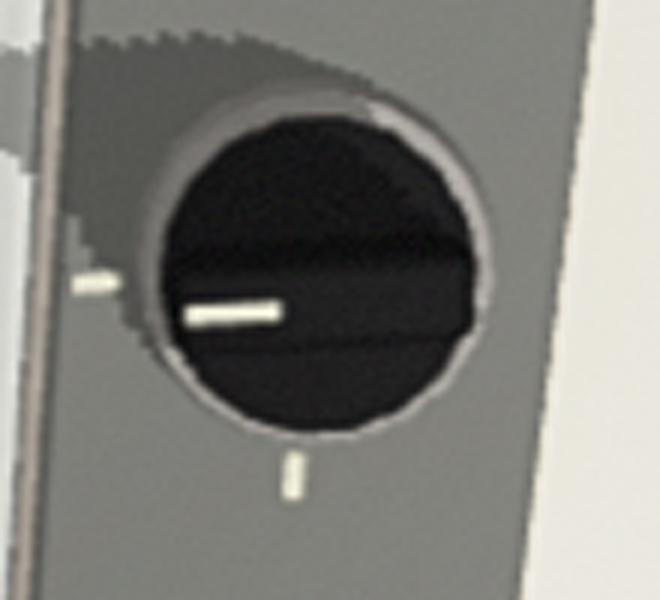

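The wrist view shows the empty pockets at (154,114) and (241,121), and the collared flasks at (134,210) and (228,218). The knob is at (333,175), its pointer toward the left mark (on), and the cooling pockets are at (492,161) and (473,239). The real label roll is at (446,30).

>>> play_rows(
  increments=[
    {"xyz":[2,1,10],"delta_rot":[0,0,0.12]},
    {"xyz":[5,2,20],"delta_rot":[0,0,0.24]},
    {"xyz":[8,3,30],"delta_rot":[0,0,0.36]},
    {"xyz":[11,4,40],"delta_rot":[0,0,0.48]},
    {"xyz":[14,5,50],"delta_rot":[0,0,0.6]},
    {"xyz":[17,6,60],"delta_rot":[0,0,0.72]},
    {"xyz":[19,7,70],"delta_rot":[0,0,0.84]},
    {"xyz":[19,7,80],"delta_rot":[0,0,0.96]},
  ],
  fingers=-0.2,
)

```text
time: 2.15
position: [0.4988, -0.1446, 0.2194]
tcp_rot: [0.001, 0.885, -0.465, 0.0]
contact_force: [0.1, -1.2, -0.2]
width: 0.401
grasp_force: 0.0
```

>>> play_rows(
  increments=[
    {"xyz":[0,0,0],"delta_rot":[0,0,0.12]},
    {"xyz":[0,0,0],"delta_rot":[0,0,0.24]},
    {"xyz":[0,0,0],"delta_rot":[0,0,0.36]},
    {"xyz":[0,0,0],"delta_rot":[0,0,0.48]},
    {"xyz":[0,0,0],"delta_rot":[0,0,0.539]},
    {"xyz":[0,0,0],"delta_rot":[0,0,0.539]},
    {"xyz":[0,0,0],"delta_rot":[0,0,0.539]},
    {"xyz":[0,0,0],"delta_rot":[0,0,0.539]},
  ],
)

```text
time: 2.82
position: [0.4962, -0.1445, 0.2156]
tcp_rot: [0.004, 0.747, -0.665, -0.006]
contact_force: [0.1, -0.8, -1.6]
width: 0.401
grasp_force: 0.0
```

Run:
```python
from h import *
p,R=cur(); print(R.round(3))
go(p,R,(.4995,-.1425,.11,-1.499),(.4995,-.1425,.066,-1.499))
```

```text
t 2.82 p [ 0.4962 -0.1445  0.2156] yaw -1.455 q [-0.39  0.31  0.74  1.91 -0.24  1.02 -2.56] F [ 0.1 -0.8 -1.6] w 0.401 g 0.0
[[ 0.116 -0.993 -0.015]
 [-0.993 -0.116  0.003]
 [-0.004  0.014 -1.   ]]
to (0.4995, -0.1425, 0.11, -1.499) xyz [-1.1, -5.0, 105.5] rot [0.0145, 0.0041, 0.044] dist 106
to (0.4995, -0.1425, 0.066, -1.499) xyz [-0.0, -0.0, 44.0] rot [0.0, 0.0, 0.0] dist 44
```

The wrist joint hit its limit at -2.56 on this side. I'll use the half-turn grasp (yaw +1.643) instead.

>>> play_rows(
  increments=[
    {"xyz":[0,0,0],"delta_rot":[0,0,-0.12]},
    {"xyz":[0,0,0],"delta_rot":[0,0,-0.24]},
    {"xyz":[0,0,0],"delta_rot":[0,0,-0.36]},
    {"xyz":[0,0,0],"delta_rot":[0,0,-0.48]},
    {"xyz":[0,0,0],"delta_rot":[0,0,-0.6]},
    {"xyz":[0,0,0],"delta_rot":[0,0,-0.72]},
    {"xyz":[0,0,0],"delta_rot":[0,0,-0.84]},
    {"xyz":[0,0,0],"delta_rot":[0,0,-0.96]},
  ],
)

```text
time: 3.48
position: [0.4961, -0.1443, 0.2151]
tcp_rot: [0.0, 0.971, -0.241, -0.008]
contact_force: [-0.8, 0.1, -0.0]
width: 0.399
grasp_force: 0.0
```

>>> play_rows(
  increments=[
    {"xyz":[0,0,0],"delta_rot":[0,0,-0.12]},
    {"xyz":[0,0,0],"delta_rot":[0,0,-0.24]},
    {"xyz":[0,0,0],"delta_rot":[0,0,-0.36]},
    {"xyz":[0,0,0],"delta_rot":[0,0,-0.48]},
    {"xyz":[0,0,0],"delta_rot":[0,0,-0.6]},
    {"xyz":[0,0,0],"delta_rot":[0,0,-0.72]},
    {"xyz":[0,0,0],"delta_rot":[0,0,-0.84]},
    {"xyz":[0,0,0],"delta_rot":[0,0,-0.96]},
  ],
)

```text
time: 4.15
position: [0.4961, -0.1444, 0.215]
tcp_rot: [-0.003, 0.972, 0.235, -0.007]
contact_force: [-0.0, -0.5, -0.4]
width: 0.4
grasp_force: 0.0
```

>>> play_rows(
  increments=[
    {"xyz":[0,0,0],"delta_rot":[0,0,-0.12]},
    {"xyz":[0,0,0],"delta_rot":[0,0,-0.24]},
    {"xyz":[0,0,0],"delta_rot":[0,0,-0.36]},
    {"xyz":[0,0,0],"delta_rot":[0,0,-0.48]},
    {"xyz":[0,0,0],"delta_rot":[0,0,-0.6]},
    {"xyz":[0,0,0],"delta_rot":[0,0,-0.72]},
    {"xyz":[0,0,0],"delta_rot":[0,0,-0.84]},
    {"xyz":[0,0,0],"delta_rot":[0,0,-0.96]},
  ],
)

```text
time: 4.82
position: [0.4961, -0.1444, 0.215]
tcp_rot: [-0.006, 0.754, 0.657, -0.005]
contact_force: [0.3, -0.5, 0.2]
width: 0.397
grasp_force: 0.0
```

Run:
```python
from h import *
p,R=cur(); print(R.round(3))
go(p,R,(.4995,-.1425,.12,1.643),(.4995,-.1425,.066,1.643))
```

```text
t 4.82 p [ 0.4961 -0.1444  0.215 ] yaw 1.4337 q [ 0.03  0.26  0.24  1.9  -0.07  1.01  0.16] F [ 0.3 -0.5  0.2] w 0.397 g 0.0
[[ 0.137  0.99  -0.016]
 [ 0.991 -0.137  0.003]
 [ 0.001 -0.016 -1.   ]]
to (0.4995, -0.1425, 0.12, 1.643) xyz [2.3, 4.7, 94.9] rot [-0.0163, -0.0024, -0.2093] dist 95
to (0.4995, -0.1425, 0.066, 1.643) xyz [0.0, -0.0, 54.0] rot [0.0, 0.0, 0.0] dist 54
```

>>> play_rows(
  increments=[
    {"xyz":[1,1,15],"delta_rot":[-0.004,0,-0.08]},
    {"xyz":[2,2,30],"delta_rot":[-0.008,-0.001,-0.16]},
    {"xyz":[2.3,4.7,50],"delta_rot":[-0.0163,-0.0024,-0.207]},
    {"xyz":[2.3,4.7,70],"delta_rot":[-0.0163,-0.0024,-0.207]},
    {"xyz":[2.3,4.7,90],"delta_rot":[-0.0163,-0.0024,-0.207]},
    {"xyz":[2.3,4.7,95],"delta_rot":[-0.0163,-0.0024,-0.207]},
    {"xyz":[2.3,4.7,95],"delta_rot":[-0.0163,-0.0024,-0.207]},
    {"xyz":[2.3,4.7,95],"delta_rot":[-0.0163,-0.0024,-0.207]},
  ],
)

```text
time: 5.48
position: [0.5003, -0.142, 0.1205]
tcp_rot: [0.0, 0.684, 0.73, 0.0]
contact_force: [0.8, 0.3, -0.1]
width: 0.401
grasp_force: 0.0
```

Run:
```python
from h import *
from cell import env
p,R=cur(); print(R.round(3))
go(p,R,(.4995,-.1425,.066,1.643))
s=env.snapshot("wrist");cv2.imwrite("pics/w1.png",s["color"][100:480,120:520,::-1])
```

```text
t 5.48 p [ 0.5003 -0.142   0.1205] yaw 1.6355 q [ 0.07  0.38  0.19  1.98 -0.1   0.79  0.38] F [ 0.8  0.3 -0.1] w 0.401 g 0.0
[[-0.065  0.998  0.001]
 [ 0.998  0.065 -0.   ]
 [-0.     0.001 -1.   ]]
to (0.4995, -0.1425, 0.066, 1.643) xyz [-0.5, -0.9, 54.5] rot [0.0005, 0.0001, -0.0075] dist 55
```

View pics/w1.png

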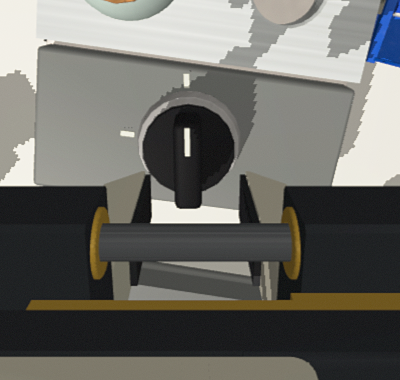

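Run:
```python
from h import *
from cell import env
s=env.snapshot("wrist");cam=(s["intrinsics"],s["R"],s["t"]);print(-s["R"].T@s["t"],s["R"].round(3).tolist(), s["intrinsics"][0])
for u,z in [((307,226),.089),((307,200),.089),((307,300),.089),((308,245),.063),((318,300),.12)]: print(at(cam,u,z).round(4))
p=at(cam,(0,0),.1)
for P in [(.4995,-.1425,.089),(.5003,-.142,.1205)]:
  q=s["R"]@P+s["t"];q=s["intrinsics"]@q;print(P,q[:2]/q[2])
```

```text
[ 0.49578754 -0.06619952  0.27849264] [[0.998, 0.066, 0.003], [0.062, -0.958, 0.281], [0.021, -0.28, -0.96]] [412.82056459   0.         314.83196474]
[ 0.4962 -0.1209  0.089 ]
[ 0.4954 -0.1082  0.089 ]
[ 0.4985 -0.1596  0.089 ]
[ 0.4975 -0.1392  0.063 ]
[ 0.5027 -0.144   0.12  ]
(0.4995, -0.1425, 0.089) [311.02262639 268.53498395]
(0.5003, -0.142, 0.1205) [312.56723141 295.78546597]
```

>>> play_rows(
  increments=[
    {"xyz":[-0.5,-2.5,7],"delta_rot":[0,0,0]},
    {"xyz":[-0.5,-2.5,18],"delta_rot":[0,0,0]},
    {"xyz":[-0.5,-2.5,30],"delta_rot":[0,0,0]},
    {"xyz":[-0.5,-2.5,42],"delta_rot":[0,0,0]},
    {"xyz":[-0.5,-2.5,50],"delta_rot":[0,0,0]},
    {"xyz":[-0.5,-2.5,54],"delta_rot":[0,0,0]},
    {"xyz":[-0.5,-2.5,55],"delta_rot":[0,0,0]},
    {"xyz":[-0.5,-2.5,55],"delta_rot":[0,0,0]},
  ],
)

```text
time: 6.25
position: [0.4979, -0.1419, 0.065]
tcp_rot: [0.0, 0.683, 0.73, 0.0]
contact_force: [0.1, -0.4, 0.4]
width: 0.404
grasp_force: 0.0
```

>>> play_rows(
  increments=[
    {"xyz":[0,0,0],"delta_rot":[0,0,0]},
    {"xyz":[0,0,0],"delta_rot":[0,0,0]},
    {"xyz":[0,0,0],"delta_rot":[0,0,0]},
    {"xyz":[0,0,0],"delta_rot":[0,0,0]},
    {"xyz":[0,0,0],"delta_rot":[0,0,0]},
    {"xyz":[0,0,0],"delta_rot":[0,0,0]},
    {"xyz":[0,0,0],"delta_rot":[0,0,0]},
    {"xyz":[0,0,0],"delta_rot":[0,0,0]},
  ],
  fingers=-1,
  newtons=30,
)

```text
time: 6.92
position: [0.4969, -0.142, 0.065]
tcp_rot: [-0.001, 0.684, 0.73, -0.0]
contact_force: [-5.1, -0.6, 3.2]
width: 0.149
grasp_force: 30.0
```

>>> play_rows(
  increments=[
    {"xyz":[0,0,2],"delta_rot":[0,0,0]},
    {"xyz":[0,0,4],"delta_rot":[0,0,0]},
    {"xyz":[0,0,6],"delta_rot":[0,0,0]},
    {"xyz":[0,0,7],"delta_rot":[0,0,0]},
    {"xyz":[0,0,8],"delta_rot":[0,0,0]},
    {"xyz":[0,0,9],"delta_rot":[0,0,0]},
    {"xyz":[0,0,9],"delta_rot":[0,0,0]},
    {"xyz":[0,0,9],"delta_rot":[0,0,0]},
  ],
)

```text
time: 7.58
position: [0.497, -0.142, 0.0584]
tcp_rot: [-0.001, 0.684, 0.73, 0.0]
contact_force: [-13.1, 0.7, 28.0]
width: 0.15
grasp_force: 30.0
```

Run:
```python
from h import *
p,R=cur()
```

```text
t 7.58 p [ 0.497  -0.142   0.0584] yaw 1.6359 q [ 0.09  0.48  0.17  2.02 -0.13  0.65  0.4 ] F [-13.1   0.7  28. ] w 0.15 g 30.0
```

>>> play_rows(
  increments=[
    {"xyz":[0,-1.2,-0.5],"delta_rot":[0,0,-0.1]},
    {"xyz":[0,-1.2,-0.5],"delta_rot":[0,0,-0.22]},
    {"xyz":[0,-1.2,-0.5],"delta_rot":[0,0,-0.34]},
    {"xyz":[0,-1.2,-0.5],"delta_rot":[0,0,-0.46]},
    {"xyz":[0,-1.2,-0.5],"delta_rot":[0,0,-0.58]},
    {"xyz":[0,-1.2,-0.5],"delta_rot":[0,0,-0.7]},
    {"xyz":[0,-1.2,-0.5],"delta_rot":[0,0,-0.82]},
    {"xyz":[0,-1.2,-0.5],"delta_rot":[0,0,-0.9]},
  ],
)

```text
time: 8.25
position: [0.4962, -0.1424, 0.0585]
tcp_rot: [-0.0, 0.295, 0.955, -0.0]
contact_force: [-10.4, -0.0, 20.6]
width: 0.151
grasp_force: 30.0
```

>>> play_rows(
  increments=[
    {"xyz":[0,0,0],"delta_rot":[0,0,-0.1]},
    {"xyz":[0,0,0],"delta_rot":[0,0,-0.2]},
    {"xyz":[0,0,0],"delta_rot":[0,0,-0.3]},
    {"xyz":[0,0,0],"delta_rot":[0,0,-0.4]},
    {"xyz":[0,0,0],"delta_rot":[0,0,-0.5]},
    {"xyz":[0,0,0],"delta_rot":[0,0,-0.52]},
    {"xyz":[0,0,0],"delta_rot":[0,0,-0.52]},
    {"xyz":[0,0,0],"delta_rot":[0,0,-0.52]},
  ],
)

```text
time: 8.92
position: [0.496, -0.1428, 0.0585]
tcp_rot: [-0.0, 0.043, 0.999, -0.0]
contact_force: [-11.7, -0.8, 21.8]
width: 0.153
grasp_force: 30.0
```

Run:
```python
from h import *
p,R=cur()
from cell import env
print(env.get_obs()['moment'])
```

```text
t 8.92 p [ 0.496  -0.1428  0.0585] yaw 3.0554 q [ 0.38  0.48 -0.19  2.01  0.14  0.66  1.59] F [-11.7  -0.8  21.8] w 0.153 g 30.0
[-0.00754881  2.34843035  0.02555771]
```

>>> play_rows(
  increments=[
    {"xyz":[0,0,0],"delta_rot":[0,0,-0.04]},
    {"xyz":[0,0,0],"delta_rot":[0,0,-0.08]},
    {"xyz":[0,0,0],"delta_rot":[0,0,-0.08]},
    {"xyz":[0,0,0],"delta_rot":[0,0,-0.08]},
    {"xyz":[0,0,-2],"delta_rot":[0,0,-0.07]},
    {"xyz":[0,0,-5],"delta_rot":[0,0,-0.06]},
    {"xyz":[0,0,-8],"delta_rot":[0,0,-0.06]},
    {"xyz":[0,0,-8],"delta_rot":[0,0,-0.06]},
  ],
)

```text
time: 9.58
position: [0.496, -0.1428, 0.0651]
tcp_rot: [-0.0, 0.014, 1.0, -0.0]
contact_force: [-4.3, -2.3, 2.6]
width: 0.153
grasp_force: 30.2
```

>>> play_rows(
  increments=[
    {"xyz":[0,0,0],"delta_rot":[0,0,0]},
    {"xyz":[0,0,0],"delta_rot":[0,0,0]},
    {"xyz":[0,0,0],"delta_rot":[0,0,0]},
    {"xyz":[0,0,0],"delta_rot":[0,0,0]},
    {"xyz":[0,0,0],"delta_rot":[0,0,0]},
    {"xyz":[0,0,-20],"delta_rot":[0,0,0]},
    {"xyz":[0,0,-50],"delta_rot":[0,0,0]},
    {"xyz":[0,0,-80],"delta_rot":[0,0,0]},
  ],
  fingers=-0.1,
)

```text
time: 10.25
position: [0.496, -0.1413, 0.1448]
tcp_rot: [-0.001, 0.012, 1.0, 0.001]
contact_force: [1.2, -0.6, 0.1]
width: 0.448
grasp_force: 0.0
```

Run:
```python
from h import *
from cell import env
p,R=cur()
s=env.snapshot("wrist");cv2.imwrite("pics/w2.png",s["color"][...,::-1])
np.savez("w2.npz",K=s["intrinsics"],R=s["R"],t=s["t"])
```

```text
t 10.25 p [ 0.496  -0.1413  0.1448] yaw 3.1172 q [ 0.42  0.35 -0.23  1.96  0.1   0.85  1.68] F [ 1.2 -0.6  0.1] w 0.448 g 0.0
```

View pics/w2.png

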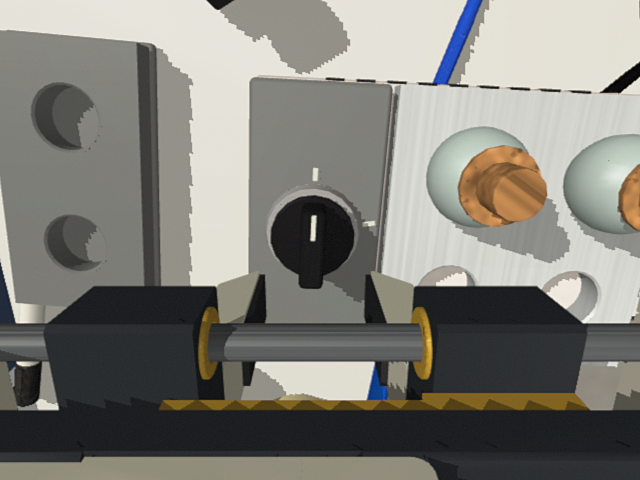

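The knob points at the off mark (315,175) and has come out. The near collared flask's stopper top is at (519,195), and the cooling pockets are at (66,116) and (74,242).

Run:
```python
from h import *
w=np.load("w2.npz");cam=(w["K"],w["R"],w["t"])
for n,u,z in [("doneB top",(519,195),.1175),("p01",(447,284),.045),("p00",(570,293),.045),("coolB",(66,116),.028),("coolA",(74,242),.028)]: print(n,at(cam,u,z).round(4)[:2])
p,R=cur()
go(p,R,(.464,-.049,.165,3.1416),(.464,-.049,.0995,3.1416))
```

```text
doneB top [ 0.4612 -0.0471]
p01 [ 0.5373 -0.0526]
p00 [0.546  0.0315]
coolB [ 0.4221 -0.2988]
coolA [ 0.5069 -0.3095]
t 10.3 p [ 0.5003 -0.1424  0.1511] yaw 3.1171 q [ 0.42  0.34 -0.23  1.96  0.1   0.85  1.68] F [ 1.2 -0.3  3.4] w 0.449 g 0.0
to (0.464, -0.049, 0.165, 3.1416) xyz [38.4, 92.4, -14.3] rot [-0.0016, 0.0084, -0.0245] dist 101
to (0.464, -0.049, 0.0995, 3.1416) xyz [0.0, -0.0, 65.5] rot [0.0, 0.0, 0.0] dist 66
```

>>> play_rows(
  increments=[
    {"xyz":[7,16,-8],"delta_rot":[0,0.0,-0.01]},
    {"xyz":[18,40,-14],"delta_rot":[0,0.008,-0.0245]},
    {"xyz":[28,65,-14],"delta_rot":[0,0.008,-0.0245]},
    {"xyz":[36,85,-14],"delta_rot":[0,0.008,-0.0245]},
    {"xyz":[40,93,-14],"delta_rot":[0,0.008,-0.0245]},
    {"xyz":[40,93,-14],"delta_rot":[0,0.008,-0.0245]},
    {"xyz":[40,93,-14],"delta_rot":[0,0.008,-0.0245]},
    {"xyz":[40,93,-14],"delta_rot":[0,0.008,-0.0245]},
  ],
  fingers=0.0,
)

```text
time: 10.97
position: [0.4597, -0.0494, 0.1588]
tcp_rot: [-0.003, 0.001, 1.0, -0.0]
contact_force: [-0.3, -0.2, 0.6]
width: 0.499
grasp_force: 0.0
```

Run:
```python
from h import *
from cell import env
p,R=cur()
s=env.snapshot("wrist");cv2.imwrite("pics/w3.png",s["color"][...,::-1])
np.savez("w3.npz",K=s["intrinsics"],R=s["R"],t=s["t"])
p,R=cur()
```

```text
t 10.97 p [ 0.4597 -0.0494  0.1588] yaw 3.1396 q [ 0.31  0.24 -0.29  2.07  0.09  0.85  1.53] F [-0.3 -0.2  0.6] w 0.499 g 0.0
t 11.02 p [ 0.4597 -0.0495  0.1587] yaw 3.1391 q [ 0.31  0.24 -0.29  2.07  0.09  0.85  1.53] F [ 0.9 -0.2 -0.8] w 0.501 g 0.0
```

View pics/w3.png

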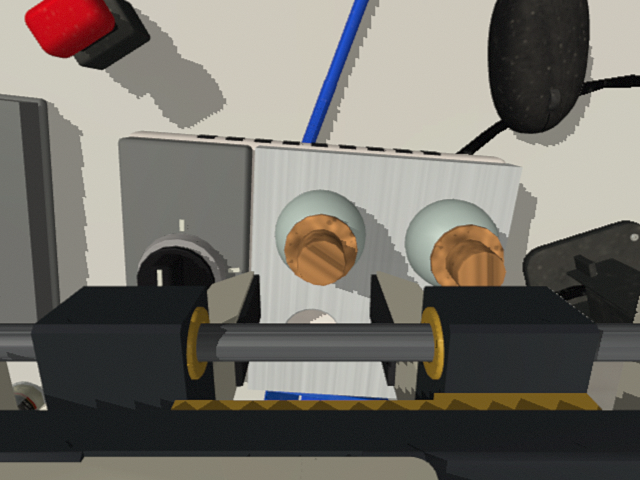

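Run:
```python
from h import *
w=np.load("w3.npz");cam=(w["K"],w["R"],w["t"])
for n,u,z in [("B top",(326,258),.1175),("B collar",(321,249),.0965),("A top",(481,265),.1175),("A collar",(468,258),.0965),("fl",(120,138),.045),("fr",(518,167),.045)]: print(n,at(cam,u,z).round(4)[:2])
```

```text
B top [ 0.4583 -0.0434]
B collar [ 0.4606 -0.0456]
A top [0.4622 0.0364]
A collar [0.466  0.0376]
fl [ 0.4026 -0.1747]
fr [0.4215 0.0842]
```

>>> play_rows(
  increments=[
    {"xyz":[-1.3,3,8],"delta_rot":[0,0,0]},
    {"xyz":[-1.3,3,20],"delta_rot":[0,0,0]},
    {"xyz":[-1.3,3,32],"delta_rot":[0,0,0]},
    {"xyz":[-1.3,3,44],"delta_rot":[0,0,0]},
    {"xyz":[-1.3,3,53],"delta_rot":[0,0,0]},
    {"xyz":[-1.3,3,58],"delta_rot":[0,0,0]},
    {"xyz":[-1.3,3,60],"delta_rot":[0,0,0]},
    {"xyz":[-1.3,3,60],"delta_rot":[0,0,0]},
  ],
)

```text
time: 11.68
position: [0.4598, -0.045, 0.0982]
tcp_rot: [-0.004, 0.0, 1.0, 0.0]
contact_force: [1.0, -0.4, 0.5]
width: 0.5
grasp_force: 0.0
```

>>> play_rows(
  increments=[
    {"xyz":[0,0,0],"delta_rot":[0,0,0]},
    {"xyz":[0,0,0],"delta_rot":[0,0,0]},
    {"xyz":[0,0,0],"delta_rot":[0,0,0]},
    {"xyz":[0,0,0],"delta_rot":[0,0,0]},
    {"xyz":[0,0,0],"delta_rot":[0,0,0]},
    {"xyz":[0,0,0],"delta_rot":[0,0,0]},
    {"xyz":[0,0,0],"delta_rot":[0,0,0]},
    {"xyz":[0,0,0],"delta_rot":[0,0,0]},
  ],
  fingers=-1,
  newtons=12,
)

```text
time: 12.35
position: [0.4604, -0.0452, 0.099]
tcp_rot: [-0.003, 0.0, 1.0, -0.0]
contact_force: [-0.1, -0.9, 3.3]
width: 0.276
grasp_force: 12.0
```

Run:
```python
from h import *
p,R=cur()
x,y,z=p
go(p,R,(x,y,.20,3.1416),(.424,-.299,.16,3.1416),(.424,-.299,.0835,3.1416))
```

```text
t 12.35 p [ 0.4604 -0.0452  0.099 ] yaw 3.1408 q [ 0.28  0.34 -0.28  2.11  0.14  0.71  1.48] F [-0.1 -0.9  3.3] w 0.276 g 12.0
to (np.float64(0.4603748569985468), np.float64(-0.04518188971953579), 0.2, 3.1416) xyz [0.6, -0.0, -101.0] rot [-0.0, -0.0062, -0.0008] dist 101
to (0.424, -0.299, 0.16, 3.1416) xyz [36.4, -253.8, 40.0] rot [0.0, 0.0, 0.0] dist 260
to (0.424, -0.299, 0.0835, 3.1416) xyz [0.0, -0.0, 76.5] rot [0.0, 0.0, 0.0] dist 77
```

>>> play_rows(
  increments=[
    {"xyz":[0,0,-4],"delta_rot":[0,0,0]},
    {"xyz":[0,0,-14],"delta_rot":[0,-0.006,0]},
    {"xyz":[0,0,-30],"delta_rot":[0,-0.006,0]},
    {"xyz":[0,0,-50],"delta_rot":[0,-0.006,0]},
    {"xyz":[0,0,-70],"delta_rot":[0,-0.006,0]},
    {"xyz":[0,0,-88],"delta_rot":[0,-0.006,0]},
    {"xyz":[0,0,-98],"delta_rot":[0,-0.006,0]},
    {"xyz":[0,0,-101],"delta_rot":[0,-0.006,0]},
  ],
)

```text
time: 13.02
position: [0.4618, -0.0449, 0.2019]
tcp_rot: [0.001, 0.0, 1.0, -0.0]
contact_force: [-0.2, 1.0, -1.0]
width: 0.275
grasp_force: 12.0
```

>>> play_rows(
  increments=[
    {"xyz":[2,-12,0],"delta_rot":[0,0,0]},
    {"xyz":[6,-40,0],"delta_rot":[0,0,0]},
    {"xyz":[11,-80,0],"delta_rot":[0,0,0]},
    {"xyz":[17,-120,0],"delta_rot":[0,0,0]},
    {"xyz":[23,-160,5],"delta_rot":[0,0,0]},
    {"xyz":[29,-200,20],"delta_rot":[0,0,0]},
    {"xyz":[34,-235,35],"delta_rot":[0,0,0]},
    {"xyz":[36.4,-254,40],"delta_rot":[0,0,0]},
  ],
)

```text
time: 13.68
position: [0.4206, -0.3032, 0.157]
tcp_rot: [-0.002, 0.003, 1.0, 0.0]
contact_force: [-0.5, -0.5, -1.6]
width: 0.28
grasp_force: 12.0
```

>>> play_rows(
  increments=[
    {"xyz":[0,0,0],"delta_rot":[0,0,0]},
    {"xyz":[0,0,0],"delta_rot":[0,0,0]},
    {"xyz":[0,0,0],"delta_rot":[0,0,0]},
    {"xyz":[0,0,0],"delta_rot":[0,0,0]},
    {"xyz":[0,0,0],"delta_rot":[0,0,0]},
    {"xyz":[0,0,0],"delta_rot":[0,0,0]},
    {"xyz":[0,0,0],"delta_rot":[0,0,0]},
    {"xyz":[0,0,0],"delta_rot":[0,0,0]},
  ],
)

```text
time: 14.35
position: [0.4244, -0.2986, 0.16]
tcp_rot: [-0.0, -0.0, 1.0, 0.0]
contact_force: [0.1, 0.5, -1.3]
width: 0.278
grasp_force: 12.0
```

Run:
```python
from h import *
from cell import env
p,R=cur()
s=env.snapshot("wrist");cv2.imwrite("pics/w4.png",s["color"][...,::-1])
np.savez("w4.npz",K=s["intrinsics"],R=s["R"],t=s["t"])
go(p,R,(.424,-.299,.0835,3.1416))
```

```text
t 14.35 p [ 0.4244 -0.2986  0.16  ] yaw -3.1412 q [ 0.66  0.32 -0.12  1.95  0.05  0.87  2.09] F [ 0.1  0.5 -1.3] w 0.278 g 12.0
to (0.424, -0.299, 0.0835, 3.1416) xyz [0.4, -0.4, 76.5] rot [0.0, -0.0006, 0.0004] dist 76
```

View pics/w4.png

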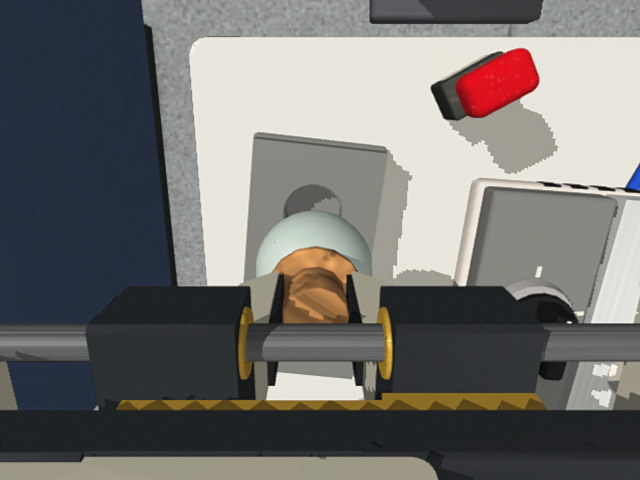

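Run:
```python
from h import *
w=np.load("w4.npz");cam=(w["K"],w["R"],w["t"])
for n,u in [("pk",(313,211)),("top",(313,184)),("L",(284.5,209)),("R",(342,209)),("eL",(254,136)),("eR",(386,152))]: print(n,at(cam,u,.028).round(4)[:2])
a,b=at(cam,(254,136),.028),at(cam,(386,152),.028)
m=(a+b)/2;d=(b-a)/np.linalg.norm(b-a);print(np.linalg.norm(b-a),m+.052*np.array([d[1],-d[0],0]))
```

```text
pk [ 0.4209 -0.2997]
top [ 0.4012 -0.2997]
L [ 0.4195 -0.3202]
R [ 0.4194 -0.2788]
eL [ 0.368  -0.3401]
eR [ 0.3788 -0.2491]
0.09168507541922764 [ 0.42503193 -0.30068425  0.028     ]
```

>>> play_rows(
  increments=[
    {"xyz":[2.2,-0.8,6],"delta_rot":[0,0,0]},
    {"xyz":[2.2,-0.8,18],"delta_rot":[0,0,0]},
    {"xyz":[2.2,-0.8,32],"delta_rot":[0,0,0]},
    {"xyz":[2.2,-0.8,46],"delta_rot":[0,0,0]},
    {"xyz":[2.2,-0.8,57],"delta_rot":[0,0,0]},
    {"xyz":[2.2,-0.8,64],"delta_rot":[0,0,0]},
    {"xyz":[2.2,-0.8,68],"delta_rot":[0,0,0]},
    {"xyz":[2.2,-0.8,70],"delta_rot":[0,0,0]},
  ],
)

```text
time: 15.07
position: [0.4216, -0.2996, 0.0891]
tcp_rot: [-0.001, 0.0, 1.0, 0.0]
contact_force: [0.1, -0.5, -1.7]
width: 0.278
grasp_force: 12.0
```

>>> play_rows(
  increments=[
    {"xyz":[0,0,1],"delta_rot":[0,0,0]},
    {"xyz":[0,0,2],"delta_rot":[0,0,0]},
    {"xyz":[0,0,3],"delta_rot":[0,0,0]},
    {"xyz":[0,0,4],"delta_rot":[0,0,0]},
    {"xyz":[0,0,5],"delta_rot":[0,0,0]},
    {"xyz":[0,0,6],"delta_rot":[0,0,0]},
    {"xyz":[0,0,7],"delta_rot":[0,0,0]},
    {"xyz":[0,0,7],"delta_rot":[0,0,0]},
  ],
)

```text
time: 15.73
position: [0.4218, -0.2997, 0.0826]
tcp_rot: [-0.001, 0.0, 1.0, 0.0]
contact_force: [-0.4, -0.1, -1.5]
width: 0.28
grasp_force: 12.0
```

Run:
```python
from h import *
p,R=cur()
```

```text
t 15.73 p [ 0.4218 -0.2997  0.0826] yaw 3.1411 q [ 0.66  0.44 -0.11  2.    0.07  0.71  2.07] F [-0.4 -0.1 -1.5] w 0.28 g 12.0
```

>>> play_rows(
  increments=[
    {"xyz":[0,0,0.3],"delta_rot":[0,0,0]},
    {"xyz":[0,0,0.6],"delta_rot":[0,0,0]},
    {"xyz":[0,0,0.9],"delta_rot":[0,0,0]},
    {"xyz":[0,0,1.1],"delta_rot":[0,0,0]},
    {"xyz":[0,0,1.1],"delta_rot":[0,0,0]},
    {"xyz":[0,0,1.1],"delta_rot":[0,0,0]},
    {"xyz":[0,0,1.1],"delta_rot":[0,0,0]},
    {"xyz":[0,0,1.1],"delta_rot":[0,0,0]},
  ],
)

```text
time: 16.4
position: [0.422, -0.2998, 0.0819]
tcp_rot: [-0.0, 0.0, 1.0, 0.0]
contact_force: [-1.1, 0.9, 5.5]
width: 0.28
grasp_force: 12.0
```

>>> play_rows(
  increments=[
    {"xyz":[0,0,0.3],"delta_rot":[0,0,0]},
    {"xyz":[0,0,0.6],"delta_rot":[0,0,0]},
    {"xyz":[0,0,0.8],"delta_rot":[0,0,0]},
    {"xyz":[0,0,0.8],"delta_rot":[0,0,0]},
    {"xyz":[0,0,0.8],"delta_rot":[0,0,0]},
    {"xyz":[0,0,0.8],"delta_rot":[0,0,0]},
    {"xyz":[0,0,0.8],"delta_rot":[0,0,0]},
    {"xyz":[0,0,0.8],"delta_rot":[0,0,0]},
  ],
)

```text
time: 17.07
position: [0.4223, -0.2999, 0.0817]
tcp_rot: [-0.0, 0.0, 1.0, -0.0]
contact_force: [-3.3, 1.9, 9.8]
width: 0.279
grasp_force: 12.0
```

>>> play_rows(
  increments=[
    {"xyz":[0,0,0],"delta_rot":[0,0,0]},
    {"xyz":[0,0,0],"delta_rot":[0,0,0]},
    {"xyz":[0,0,0],"delta_rot":[0,0,0]},
    {"xyz":[0,0,-2],"delta_rot":[0,0,0]},
    {"xyz":[0,0,-15],"delta_rot":[0,0,0]},
    {"xyz":[0,0,-40],"delta_rot":[0,0,0]},
    {"xyz":[0,0,-70],"delta_rot":[0,0,0]},
    {"xyz":[0,0,-85],"delta_rot":[0,0,0]},
  ],
  fingers=0,
)

```text
time: 17.73
position: [0.423, -0.3004, 0.1684]
tcp_rot: [0.001, 0.0, 1.0, -0.001]
contact_force: [0.9, -0.4, 0.2]
width: 0.499
grasp_force: 0.0
```

>>> play_rows(
  increments=[
    {"xyz":[-2,15,0],"delta_rot":[0,0,0]},
    {"xyz":[-7,52,0],"delta_rot":[0,0,0]},
    {"xyz":[-12,90,0],"delta_rot":[0,0,0]},
    {"xyz":[-17,128,0],"delta_rot":[0,0,0]},
    {"xyz":[-22,166,0],"delta_rot":[0,0,0]},
    {"xyz":[-27,204,0],"delta_rot":[0,0,0]},
    {"xyz":[-32,242,0],"delta_rot":[0,0,0]},
    {"xyz":[-37,280,0],"delta_rot":[0,0,0]},
  ],
)

```text
time: 18.4
position: [0.4589, -0.0181, 0.166]
tcp_rot: [-0.0, 0.0, 1.0, 0.0]
contact_force: [1.3, -0.2, 0.5]
width: 0.5
grasp_force: 0.0
```

>>> play_rows(
  increments=[
    {"xyz":[-5,35,0],"delta_rot":[0,0,0]},
    {"xyz":[-7.5,52,0],"delta_rot":[0,0,0]},
    {"xyz":[-7.5,58,0],"delta_rot":[0,0,0]},
    {"xyz":[-7.5,58,0],"delta_rot":[0,0,0]},
    {"xyz":[-7.5,58,0],"delta_rot":[0,0,0]},
    {"xyz":[-7.5,58,0],"delta_rot":[0,0,0]},
    {"xyz":[-7.5,58,0],"delta_rot":[0,0,0]},
    {"xyz":[-7.5,58,0],"delta_rot":[0,0,0]},
  ],
)

```text
time: 19.07
position: [0.4665, 0.0366, 0.1658]
tcp_rot: [-0.001, 0.002, 1.0, -0.0]
contact_force: [-0.3, 0.1, 0.8]
width: 0.503
grasp_force: 0.0
```

Run:
```python
from h import *
from cell import env
p,R=cur()
s=env.snapshot("wrist");cv2.imwrite("pics/w5.png",s["color"][...,::-1])
np.savez("w5.npz",K=s["intrinsics"],R=s["R"],t=s["t"])
s=env.snapshot("scene");cv2.imwrite("pics/s5.png",cv2.resize(s["color"][205:405,230:550,::-1],(800,500)))
go(p,R,(.4665,.0386,.099,3.1416))
```

```text
t 19.07 p [0.4665 0.0366 0.1658] yaw 3.1384 q [ 0.16  0.24 -0.33  2.05  0.1   0.86  1.34] F [-0.3  0.1  0.8] w 0.503 g 0.0
to (0.4665, 0.0386, 0.099, 3.1416) xyz [-0.1, 2.0, 66.8] rot [-0.0002, -0.0013, -0.0032] dist 67
```

View pics/w5.png

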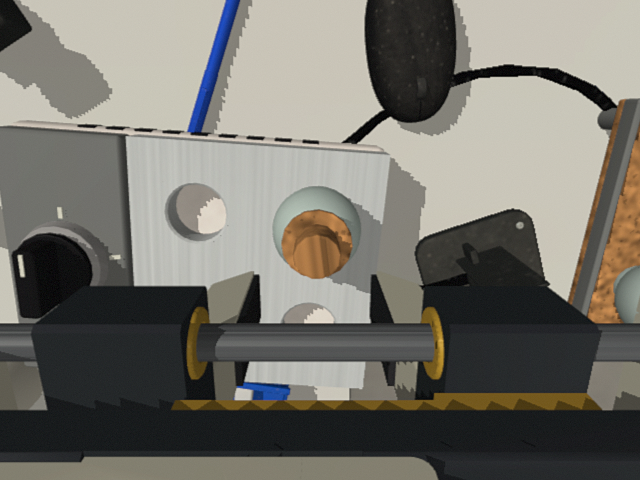

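Flask A is still in its pocket with its stopper centred at (318,250), and pocket B at (196,211) is now empty. Descending to grasp A.

>>> play_rows(
  increments=[
    {"xyz":[0,1,8],"delta_rot":[0,0,-0.003]},
    {"xyz":[0,2,22],"delta_rot":[0,0,-0.003]},
    {"xyz":[0,2,36],"delta_rot":[0,0,-0.003]},
    {"xyz":[0,2,50],"delta_rot":[0,0,-0.003]},
    {"xyz":[0,2,60],"delta_rot":[0,0,-0.003]},
    {"xyz":[0,2,65],"delta_rot":[0,0,-0.003]},
    {"xyz":[0,2,67],"delta_rot":[0,0,-0.003]},
    {"xyz":[0,2,67],"delta_rot":[0,0,-0.003]},
  ],
)

```text
time: 19.83
position: [0.4664, 0.0402, 0.0985]
tcp_rot: [-0.001, -0.001, 1.0, 0.0]
contact_force: [-0.6, 0.2, 0.9]
width: 0.499
grasp_force: 0.0
```

>>> play_rows(
  increments=[
    {"xyz":[0,0,0],"delta_rot":[0,0,0]},
    {"xyz":[0,0,0],"delta_rot":[0,0,0]},
    {"xyz":[0,0,0],"delta_rot":[0,0,0]},
    {"xyz":[0,0,0],"delta_rot":[0,0,0]},
    {"xyz":[0,0,0],"delta_rot":[0,0,0]},
    {"xyz":[0,0,0],"delta_rot":[0,0,0]},
    {"xyz":[0,0,0],"delta_rot":[0,0,0]},
    {"xyz":[0,0,0],"delta_rot":[0,0,0]},
  ],
  fingers=-1,
)

```text
time: 20.5
position: [0.4668, 0.04, 0.0991]
tcp_rot: [-0.0, -0.001, 1.0, -0.0]
contact_force: [-0.9, -1.9, 2.9]
width: 0.279
grasp_force: 12.0
```

Run:
```python
from h import *
p,R=cur()
w=np.load("w5.npz");cam=(w["K"],w["R"],w["t"])
print(at(cam,(196,211),.045), at(cam,(309,325),.045), at(cam,(317,205),.045))
x,y,z=p
go(p,R,(x,y,.20,3.1416),(.507,-.309,.16,3.1416),(.507,-.309,.0835,3.1416))
```

```text
t 20.5 p [0.4668 0.04   0.0991] yaw -3.1393 q [ 0.12  0.35 -0.31  2.1   0.16  0.71  1.28] F [-0.9 -1.9  2.9] w 0.279 g 12.0
[ 0.45998446 -0.04559151  0.045     ] [0.54859513 0.03224747 0.045     ] [0.4559144  0.03838014 0.045     ]
to (np.float64(0.4668420943512501), np.float64(0.03996636817290335), 0.2, 3.1416) xyz [0.0, -0.0, -100.9] rot [-0.0, -0.0004, 0.0023] dist 101
to (0.507, -0.309, 0.16, 3.1416) xyz [-40.2, -349.0, 40.0] rot [0.0, 0.0, 0.0] dist 354
to (0.507, -0.309, 0.0835, 3.1416) xyz [0.0, -0.0, 76.5] rot [0.0, 0.0, 0.0] dist 77
```

>>> play_rows(
  increments=[
    {"xyz":[0,0,-4],"delta_rot":[0,0,0]},
    {"xyz":[0,0,-14],"delta_rot":[0,0,0]},
    {"xyz":[0,0,-30],"delta_rot":[0,0,0]},
    {"xyz":[0,0,-50],"delta_rot":[0,0,0]},
    {"xyz":[0,0,-70],"delta_rot":[0,0,0]},
    {"xyz":[0,0,-88],"delta_rot":[0,0,0]},
    {"xyz":[0,0,-98],"delta_rot":[0,0,0]},
    {"xyz":[0,0,-101],"delta_rot":[0,0,0]},
  ],
)

```text
time: 21.17
position: [0.4678, 0.0406, 0.2021]
tcp_rot: [0.001, -0.001, 1.0, 0.0]
contact_force: [-0.1, -0.9, -0.5]
width: 0.28
grasp_force: 11.9
```

>>> play_rows(
  increments=[
    {"xyz":[-1,-10,0],"delta_rot":[0,0,0]},
    {"xyz":[-4,-35,0],"delta_rot":[0,0,0]},
    {"xyz":[-8,-70,0],"delta_rot":[0,0,0]},
    {"xyz":[-12,-106,0],"delta_rot":[0,0,0]},
    {"xyz":[-16,-142,0],"delta_rot":[0,0,0]},
    {"xyz":[-20,-178,0],"delta_rot":[0,0,0]},
    {"xyz":[-24,-214,0],"delta_rot":[0,0,0]},
    {"xyz":[-29,-250,0],"delta_rot":[0,0,0]},
  ],
)

```text
time: 21.83
position: [0.4946, -0.2121, 0.1981]
tcp_rot: [-0.002, -0.001, 1.0, 0.0]
contact_force: [0.6, 0.6, -0.6]
width: 0.281
grasp_force: 11.9
```

>>> play_rows(
  increments=[
    {"xyz":[-4,-33,0],"delta_rot":[0,0,0]},
    {"xyz":[-8,-65,5],"delta_rot":[0,0,0]},
    {"xyz":[-11,-88,20],"delta_rot":[0,0,0]},
    {"xyz":[-11,-99,35],"delta_rot":[0,0,0]},
    {"xyz":[-11,-99,40],"delta_rot":[0,0,0]},
    {"xyz":[-11,-99,40],"delta_rot":[0,0,0]},
    {"xyz":[-11,-99,40],"delta_rot":[0,0,0]},
    {"xyz":[-11,-99,40],"delta_rot":[0,0,0]},
  ],
)

```text
time: 22.5
position: [0.508, -0.3071, 0.16]
tcp_rot: [-0.0, -0.002, 1.0, 0.0]
contact_force: [-0.9, -0.3, -1.1]
width: 0.281
grasp_force: 11.9
```

Run:
```python
from h import *
from cell import env
p,R=cur()
s=env.snapshot("wrist");cv2.imwrite("pics/w6.png",s["color"][100:400,120:520,::-1])
np.savez("w6.npz",K=s["intrinsics"],R=s["R"],t=s["t"])
go(p,R,(.507,-.309,.09,3.1416))
```

```text
t 22.5 p [ 0.508  -0.3071  0.16  ] yaw -3.1369 q [ 0.6   0.44 -0.13  1.77  0.07  0.94  2.02] F [-0.9 -0.3 -1.1] w 0.281 g 11.9
to (0.507, -0.309, 0.09, 3.1416) xyz [0.9, -2.0, 70.0] rot [0.001, -0.0007, 0.0047] dist 70
```

View pics/w6.png

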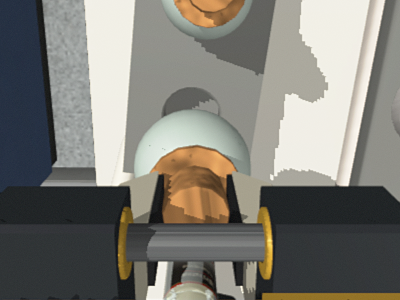

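>>> play_rows(
  increments=[
    {"xyz":[0.8,-2.2,6],"delta_rot":[0,0,0.004]},
    {"xyz":[0.8,-2.2,18],"delta_rot":[0,0,0.004]},
    {"xyz":[0.8,-2.2,32],"delta_rot":[0,0,0.004]},
    {"xyz":[0.8,-2.2,46],"delta_rot":[0,0,0.004]},
    {"xyz":[0.8,-2.2,57],"delta_rot":[0,0,0.004]},
    {"xyz":[0.8,-2.2,64],"delta_rot":[0,0,0.004]},
    {"xyz":[0.8,-2.2,68],"delta_rot":[0,0,0.004]},
    {"xyz":[0.8,-2.2,70],"delta_rot":[0,0,0.004]},
  ],
)

```text
time: 23.22
position: [0.5063, -0.3106, 0.0889]
tcp_rot: [-0.001, 0.001, 1.0, 0.0]
contact_force: [-1.1, -0.0, -0.4]
width: 0.281
grasp_force: 11.9
```

>>> play_rows(
  increments=[
    {"xyz":[0,0,1],"delta_rot":[0,0,0]},
    {"xyz":[0,0,2],"delta_rot":[0,0,0]},
    {"xyz":[0,0,3],"delta_rot":[0,0,0]},
    {"xyz":[0,0,4],"delta_rot":[0,0,0]},
    {"xyz":[0,0,5],"delta_rot":[0,0,0]},
    {"xyz":[0,0,6],"delta_rot":[0,0,0]},
    {"xyz":[0,0,7],"delta_rot":[0,0,0]},
    {"xyz":[0,0,7],"delta_rot":[0,0,0]},
  ],
)

```text
time: 23.88
position: [0.5076, -0.3107, 0.0836]
tcp_rot: [0.0, 0.001, 1.0, -0.0]
contact_force: [-0.4, 0.8, 4.2]
width: 0.279
grasp_force: 12.0
```

>>> play_rows(
  increments=[
    {"xyz":[0,0,0.3],"delta_rot":[0,0,0]},
    {"xyz":[0,0,0.6],"delta_rot":[0,0,0]},
    {"xyz":[0,0,0.9],"delta_rot":[0,0,0]},
    {"xyz":[0,0,1.2],"delta_rot":[0,0,0]},
    {"xyz":[0,0,1.5],"delta_rot":[0,0,0]},
    {"xyz":[0,0,1.5],"delta_rot":[0,0,0]},
    {"xyz":[0,0,1.5],"delta_rot":[0,0,0]},
    {"xyz":[0,0,1.5],"delta_rot":[0,0,0]},
  ],
)

```text
time: 24.55
position: [0.508, -0.3102, 0.0825]
tcp_rot: [0.001, 0.0, 1.0, 0.0]
contact_force: [0.3, 3.8, 7.3]
width: 0.28
grasp_force: 12.0
```

>>> play_rows(
  increments=[
    {"xyz":[0,0.6,0],"delta_rot":[0,0,0]},
    {"xyz":[0,1.2,0],"delta_rot":[0,0,0]},
    {"xyz":[0,1.2,0.2],"delta_rot":[0,0,0]},
    {"xyz":[0,1.2,0.4],"delta_rot":[0,0,0]},
    {"xyz":[0,1.2,0.4],"delta_rot":[0,0,0]},
    {"xyz":[0,1.2,0.4],"delta_rot":[0,0,0]},
    {"xyz":[0,1.2,0.4],"delta_rot":[0,0,0]},
    {"xyz":[0,1.2,0.4],"delta_rot":[0,0,0]},
  ],
)

```text
time: 25.22
position: [0.5078, -0.3093, 0.0818]
tcp_rot: [0.0, 0.0, 1.0, 0.0]
contact_force: [-0.2, 1.4, 6.2]
width: 0.278
grasp_force: 12.0
```

>>> play_rows(
  increments=[
    {"xyz":[0,0,0],"delta_rot":[0,0,0]},
    {"xyz":[0,0,0],"delta_rot":[0,0,0]},
    {"xyz":[0,0,0],"delta_rot":[0,0,0]},
    {"xyz":[0,0,-2],"delta_rot":[0,0,0]},
    {"xyz":[0,0,-15],"delta_rot":[0,0,0]},
    {"xyz":[0,0,-45],"delta_rot":[0,0,0]},
    {"xyz":[0,0,-80],"delta_rot":[0,0,0]},
    {"xyz":[0,0,-105],"delta_rot":[0,0,0]},
  ],
  fingers=0,
)

```text
time: 25.88
position: [0.5073, -0.3101, 0.1891]
tcp_rot: [0.0, 0.001, 1.0, -0.0]
contact_force: [1.4, -0.4, 0.9]
width: 0.499
grasp_force: 0.0
```

>>> play_rows(
  increments=[
    {"xyz":[3,30,-8],"delta_rot":[0,0,0]},
    {"xyz":[6,70,-16],"delta_rot":[0,0,0]},
    {"xyz":[9,110,-24],"delta_rot":[0,0,0]},
    {"xyz":[12,150,-32],"delta_rot":[0,0,0]},
    {"xyz":[15,190,-40],"delta_rot":[0,0,0]},
    {"xyz":[18,230,-48],"delta_rot":[0,0,0]},
    {"xyz":[21,270,-56],"delta_rot":[0,0,0]},
    {"xyz":[24,310,-65],"delta_rot":[0,0,0]},
  ],
)

```text
time: 26.55
position: [0.4826, 0.002, 0.2523]
tcp_rot: [0.0, 0.001, 1.0, -0.0]
contact_force: [1.0, -0.1, -0.6]
width: 0.499
grasp_force: 0.0
```

>>> play_rows(
  increments=[
    {"xyz":[3,40,0],"delta_rot":[0,0,0]},
    {"xyz":[6,80,0],"delta_rot":[0,0,0]},
    {"xyz":[9,120,0],"delta_rot":[0,0,0]},
    {"xyz":[12,160,0],"delta_rot":[0,0,0]},
    {"xyz":[15,200,0],"delta_rot":[0,0,0]},
    {"xyz":[18,240,0],"delta_rot":[0,0,0]},
    {"xyz":[21,275,0],"delta_rot":[0,0,0]},
    {"xyz":[24,305,0],"delta_rot":[0,0,0]},
  ],
)

```text
time: 27.22
position: [0.459, 0.3082, 0.2522]
tcp_rot: [0.0, -0.0, 1.0, 0.001]
contact_force: [0.8, 0.8, -0.6]
width: 0.498
grasp_force: 0.0
```

>>> play_rows(
  increments=[
    {"xyz":[0,0,0],"delta_rot":[0,0,0]},
    {"xyz":[0,0,0],"delta_rot":[0,0,0]},
    {"xyz":[0,0,0],"delta_rot":[0,0,0]},
    {"xyz":[0,0,0],"delta_rot":[0,0,0]},
    {"xyz":[0,0,0],"delta_rot":[0,0,0]},
    {"xyz":[0,0,0],"delta_rot":[0,0,0]},
    {"xyz":[0,0,0],"delta_rot":[0,0,0]},
    {"xyz":[0,0,0],"delta_rot":[0,0,0]},
  ],
)

```text
time: 27.88
position: [0.46, 0.3047, 0.2511]
tcp_rot: [-0.0, 0.001, 1.0, 0.0]
contact_force: [0.2, 0.4, -0.6]
width: 0.5
grasp_force: 0.0
```

Run:
```python
from h import *
from cell import env
p,R=cur()
s=env.snapshot("wrist");a=s["color"][...,::-1];np.savez("w7.npz",K=s["intrinsics"],R=s["R"],t=s["t"])
b=env.snapshot("scene")["color"][255:405,400:550,::-1]
cv2.imwrite("pics/w7.png",np.hstack([a[:400],np.vstack([cv2.resize(b,(160,160)),np.zeros((240,160,3),np.uint8)])]))
```

```text
t 27.88 p [0.46   0.3047 0.2511] yaw 3.139 q [-0.22  0.31 -0.5   1.77  0.16  1.1   0.79] F [ 0.2  0.4 -0.6] w 0.5 g 0.0
```

View pics/w7.png

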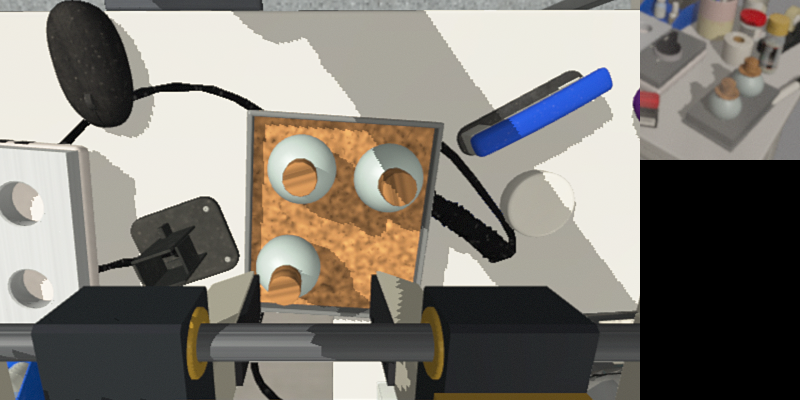

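All three plain-stopper flasks stand on the cork tray, stoppers at (300,180), (399,187) and (286,285). The inset shows both collared flasks seated in the cooling tray.

Run:
```python
from h import *
w=np.load("w7.npz");cam=(w["K"],w["R"],w["t"])
for n,b,t in [("n2",(302,168.5),(300,180)),("n1",(389.5,177.5),(399,188)),("n3",(288.5,268),(286,286))]:
  print(n,at(cam,b,.062).round(4)[:2],at(cam,t,.114).round(4)[:2])
print("pA pB",at(cam,(21,203),.045),at(cam,(31,289),.045))
p,R=cur()
```

```text
n2 [0.4339 0.2942] [0.4347 0.2944]
n1 [0.4416 0.368 ] [0.4407 0.3659]
n3 [0.5234 0.2811] [0.5175 0.2825]
pA pB [0.46690194 0.03989527 0.045     ] [0.55133586 0.03250364 0.045     ]
t 27.98 p [0.4598 0.3051 0.2511] yaw 3.1396 q [-0.22  0.31 -0.5   1.77  0.16  1.1   0.79] F [-0.5  0.2  0.2] w 0.506 g 0.0
```

>>> play_rows(
  increments=[
    {"xyz":[3,10,12],"delta_rot":[0,0,0]},
    {"xyz":[8,28,32],"delta_rot":[0,0,0]},
    {"xyz":[13,45,55],"delta_rot":[0,0,0]},
    {"xyz":[17,57,75],"delta_rot":[0,0,0]},
    {"xyz":[18.6,62,87],"delta_rot":[0,0,0]},
    {"xyz":[18.6,62,91],"delta_rot":[0,0,0]},
    {"xyz":[18.6,62,91],"delta_rot":[0,0,0]},
    {"xyz":[18.6,62,91],"delta_rot":[0,0,0]},
  ],
)

```text
time: 28.65
position: [0.442, 0.3666, 0.1606]
tcp_rot: [-0.0, 0.001, 1.0, -0.0]
contact_force: [0.7, -0.6, 0.8]
width: 0.497
grasp_force: 0.0
```

>>> play_rows(
  increments=[
    {"xyz":[0,0,6],"delta_rot":[0,0,0]},
    {"xyz":[0,0,20],"delta_rot":[0,0,0]},
    {"xyz":[0,0,35],"delta_rot":[0,0,0]},
    {"xyz":[0,0,50],"delta_rot":[0,0,0]},
    {"xyz":[0,0,60],"delta_rot":[0,0,0]},
    {"xyz":[0,0,66],"delta_rot":[0,0,0]},
    {"xyz":[0,0,68],"delta_rot":[0,0,0]},
    {"xyz":[0,0,68],"delta_rot":[0,0,0]},
  ],
)

```text
time: 29.32
position: [0.4413, 0.3673, 0.0921]
tcp_rot: [-0.0, 0.001, 1.0, 0.0]
contact_force: [1.0, 0.3, -0.3]
width: 0.504
grasp_force: 0.0
```

>>> play_rows(
  increments=[
    {"xyz":[0,0,0],"delta_rot":[0,0,0]},
    {"xyz":[0,0,0],"delta_rot":[0,0,0]},
    {"xyz":[0,0,0],"delta_rot":[0,0,0]},
    {"xyz":[0,0,0],"delta_rot":[0,0,0]},
    {"xyz":[0,0,0],"delta_rot":[0,0,0]},
    {"xyz":[0,0,0],"delta_rot":[0,0,0]},
    {"xyz":[0,0,0],"delta_rot":[0,0,0]},
    {"xyz":[0,0,0],"delta_rot":[0,0,0]},
  ],
  fingers=-1,
)

```text
time: 29.98
position: [0.4414, 0.3676, 0.0925]
tcp_rot: [-0.0, 0.001, 1.0, 0.0]
contact_force: [0.6, -0.4, 4.7]
width: 0.283
grasp_force: 12.0
```

Run:
```python
from h import *
p,R=cur()
x,y,z=p
go(p,R,(x,y,.19,3.1416),(.4605,-.0457,.19,3.1416))
```

```text
t 29.98 p [0.4414 0.3676 0.0925] yaw 3.1399 q [-0.39  0.54 -0.45  1.85  0.31  0.82  0.57] F [ 0.6 -0.4  4.7] w 0.283 g 12.0
to (np.float64(0.4414112327209269), np.float64(0.3676428830523706), 0.19, 3.1416) xyz [0.0, 0.1, -97.5] rot [0.0006, -0.0002, -0.0017] dist 97
to (0.4605, -0.0457, 0.19, 3.1416) xyz [-19.1, -413.3, -0.0] rot [0.0, 0.0, 0.0] dist 414
```

>>> play_rows(
  increments=[
    {"xyz":[0,0,-4],"delta_rot":[0,0,0]},
    {"xyz":[0,0,-14],"delta_rot":[0,0,0]},
    {"xyz":[0,0,-30],"delta_rot":[0,0,0]},
    {"xyz":[0,0,-50],"delta_rot":[0,0,0]},
    {"xyz":[0,0,-70],"delta_rot":[0,0,0]},
    {"xyz":[0,0,-90],"delta_rot":[0,0,0]},
    {"xyz":[0,0,-104],"delta_rot":[0,0,0]},
    {"xyz":[0,0,-108],"delta_rot":[0,0,0]},
  ],
)

```text
time: 30.65
position: [0.442, 0.3686, 0.2032]
tcp_rot: [0.001, 0.001, 1.0, 0.001]
contact_force: [0.4, 0.6, -1.1]
width: 0.279
grasp_force: 12.0
```

>>> play_rows(
  increments=[
    {"xyz":[0,-10,0],"delta_rot":[0,0,0]},
    {"xyz":[-2,-35,0],"delta_rot":[0,0,0]},
    {"xyz":[-4,-70,0],"delta_rot":[0,0,0]},
    {"xyz":[-5,-106,0],"delta_rot":[0,0,0]},
    {"xyz":[-7,-142,0],"delta_rot":[0,0,0]},
    {"xyz":[-8,-178,0],"delta_rot":[0,0,0]},
    {"xyz":[-10,-214,0],"delta_rot":[0,0,0]},
    {"xyz":[-11,-250,0],"delta_rot":[0,0,0]},
  ],
)

```text
time: 31.32
position: [0.4503, 0.1145, 0.1987]
tcp_rot: [-0.002, 0.001, 1.0, -0.0]
contact_force: [1.3, -0.9, -1.6]
width: 0.276
grasp_force: 12.0
```

>>> play_rows(
  increments=[
    {"xyz":[-2,-36,0],"delta_rot":[0,0,0]},
    {"xyz":[-4,-72,0],"delta_rot":[0,0,0]},
    {"xyz":[-6,-108,0],"delta_rot":[0,0,0]},
    {"xyz":[-7,-140,8],"delta_rot":[0,0,0]},
    {"xyz":[-8,-160,20],"delta_rot":[0,0,0]},
    {"xyz":[-8,-163.3,32],"delta_rot":[0,0,0]},
    {"xyz":[-8,-163.3,40],"delta_rot":[0,0,0]},
    {"xyz":[-8,-163.3,40],"delta_rot":[0,0,0]},
  ],
)

```text
time: 31.98
position: [0.4568, -0.0461, 0.1575]
tcp_rot: [-0.003, 0.001, 1.0, 0.001]
contact_force: [0.3, -0.2, -0.8]
width: 0.277
grasp_force: 12.0
```

Run:
```python
from h import *
p,R=cur()
go(p,R,(.4605,-.0457,.103,3.1416))
```

```text
t 31.98 p [ 0.4568 -0.0461  0.1575] yaw 3.1389 q [ 0.31  0.24 -0.31  2.08  0.1   0.84  1.52] F [ 0.3 -0.2 -0.8] w 0.277 g 12.0
to (0.4605, -0.0457, 0.103, 3.1416) xyz [-4.0, 0.4, 54.4] rot [0.0011, -0.0063, -0.0027] dist 55
```

>>> play_rows(
  increments=[
    {"xyz":[-1,0,5],"delta_rot":[0,-0.003,0]},
    {"xyz":[-1,0,15],"delta_rot":[0,-0.003,0]},
    {"xyz":[-1,0,27],"delta_rot":[0,-0.003,0]},
    {"xyz":[-1,0,38],"delta_rot":[0,-0.003,0]},
    {"xyz":[-1,0,46],"delta_rot":[0,-0.003,0]},
    {"xyz":[-1,0,50],"delta_rot":[0,-0.003,0]},
    {"xyz":[-1,0,50],"delta_rot":[0,-0.003,0]},
    {"xyz":[-1,0,50],"delta_rot":[0,-0.003,0]},
  ],
)

```text
time: 32.65
position: [0.4605, -0.0455, 0.1099]
tcp_rot: [0.001, 0.0, 1.0, 0.0]
contact_force: [-0.2, 0.4, -0.0]
width: 0.276
grasp_force: 12.0
```

Run:
```python
from h import *
p,R=cur()
go(p,R,(.4605,-.0457,.096,3.1416))
```

```text
t 32.65 p [ 0.4605 -0.0455  0.1099] yaw 3.1408 q [ 0.29  0.32 -0.29  2.11  0.14  0.73  1.48] F [-0.2  0.4 -0. ] w 0.276 g 12.0
to (0.4605, -0.0457, 0.096, 3.1416) xyz [0.1, -0.2, 13.9] rot [0.0004, 0.0019, -0.0008] dist 14
```

>>> play_rows(
  increments=[
    {"xyz":[0,0,2],"delta_rot":[0,0,0]},
    {"xyz":[0,0,4],"delta_rot":[0,0,0]},
    {"xyz":[0,0,6],"delta_rot":[0,0,0]},
    {"xyz":[0,0,8],"delta_rot":[0,0,0]},
    {"xyz":[0,0,9.5],"delta_rot":[0,0,0]},
    {"xyz":[0,0,11],"delta_rot":[0,0,0]},
    {"xyz":[0,0,12],"delta_rot":[0,0,0]},
    {"xyz":[0,0,12.5],"delta_rot":[0,0,0]},
  ],
)

```text
time: 33.32
position: [0.4603, -0.0459, 0.0972]
tcp_rot: [0.001, 0.001, 1.0, 0.0]
contact_force: [-0.4, -0.1, -0.5]
width: 0.279
grasp_force: 12.0
```

>>> play_rows(
  increments=[
    {"xyz":[0,0,0.3],"delta_rot":[0,0,0]},
    {"xyz":[0,0,0.6],"delta_rot":[0,0,0]},
    {"xyz":[0,0,0.9],"delta_rot":[0,0,0]},
    {"xyz":[0,0,1.2],"delta_rot":[0,0,0]},
    {"xyz":[0,0,1.5],"delta_rot":[0,0,0]},
    {"xyz":[0,0,1.8],"delta_rot":[0,0,0]},
    {"xyz":[0,0,2],"delta_rot":[0,0,0]},
    {"xyz":[0,0,2],"delta_rot":[0,0,0]},
  ],
)

```text
time: 33.98
position: [0.4609, -0.0459, 0.0956]
tcp_rot: [0.001, 0.001, 1.0, 0.0]
contact_force: [0.8, -0.7, 0.4]
width: 0.276
grasp_force: 12.0
```

>>> play_rows(
  increments=[
    {"xyz":[0,0,0.3],"delta_rot":[0,0,0]},
    {"xyz":[0,0,0.6],"delta_rot":[0,0,0]},
    {"xyz":[0,0,0.9],"delta_rot":[0,0,0]},
    {"xyz":[0,0,1.0],"delta_rot":[0,0,0]},
    {"xyz":[0,0,1.0],"delta_rot":[0,0,0]},
    {"xyz":[0,0,1.0],"delta_rot":[0,0,0]},
    {"xyz":[0,0,1.0],"delta_rot":[0,0,0]},
    {"xyz":[0,0,1.0],"delta_rot":[0,0,0]},
  ],
)

```text
time: 34.65
position: [0.4614, -0.0458, 0.0951]
tcp_rot: [0.002, 0.001, 1.0, 0.0]
contact_force: [-0.1, 0.4, 7.6]
width: 0.281
grasp_force: 12.0
```

>>> play_rows(
  increments=[
    {"xyz":[0,0,0],"delta_rot":[0,0,0]},
    {"xyz":[0,0,0],"delta_rot":[0,0,0]},
    {"xyz":[0,0,0],"delta_rot":[0,0,0]},
    {"xyz":[0,0,-2],"delta_rot":[0,0,0]},
    {"xyz":[0,0,-15],"delta_rot":[0,0,0]},
    {"xyz":[0,0,-40],"delta_rot":[0,0,0]},
    {"xyz":[0,0,-70],"delta_rot":[0,0,0]},
    {"xyz":[0,0,-95],"delta_rot":[0,0,0]},
  ],
  fingers=0,
)

```text
time: 35.32
position: [0.4599, -0.0457, 0.1906]
tcp_rot: [0.001, 0.001, 1.0, 0.0]
contact_force: [0.9, -0.4, -0.2]
width: 0.501
grasp_force: 0.0
```

>>> play_rows(
  increments=[
    {"xyz":[2,20,-5],"delta_rot":[0,0,0]},
    {"xyz":[5,57,-10],"delta_rot":[0,0,0]},
    {"xyz":[8,95,-15],"delta_rot":[0,0,0]},
    {"xyz":[11,133,-20],"delta_rot":[0,0,0]},
    {"xyz":[14,171,-25],"delta_rot":[0,0,0]},
    {"xyz":[17,209,-30],"delta_rot":[0,0,0]},
    {"xyz":[20,247,-30],"delta_rot":[0,0,0]},
    {"xyz":[22,280,-30],"delta_rot":[0,0,0]},
  ],
)

```text
time: 35.98
position: [0.4379, 0.2367, 0.22]
tcp_rot: [0.001, 0.0, 1.0, 0.0]
contact_force: [0.1, 0.2, 0.2]
width: 0.502
grasp_force: 0.0
```

>>> play_rows(
  increments=[
    {"xyz":[2,30,0],"delta_rot":[0,0,0]},
    {"xyz":[4,52,0],"delta_rot":[0,0,0]},
    {"xyz":[5,60,0],"delta_rot":[0,0,0]},
    {"xyz":[5,60,0],"delta_rot":[0,0,0]},
    {"xyz":[5,60,0],"delta_rot":[0,0,0]},
    {"xyz":[5,60,0],"delta_rot":[0,0,0]},
    {"xyz":[5,60,0],"delta_rot":[0,0,0]},
    {"xyz":[5,60,0],"delta_rot":[0,0,0]},
  ],
)

```text
time: 36.65
position: [0.4343, 0.2924, 0.2194]
tcp_rot: [0.001, 0.002, 1.0, -0.0]
contact_force: [-0.8, 0.4, -0.1]
width: 0.501
grasp_force: 0.0
```

```bash
cat >> h.py <<'E'
def balls(img,lim=300,k=6):
    """frosted balls (bluish grey-green) in BGR: list of centre, size"""
    b,g,r=[img[...,i].astype(int) for i in range(3)]
    m=((g-r>k)&(b-r>k)&(g>70)&(abs(b-g)<25)).astype(np.uint8)
    m=cv2.morphologyEx(m,cv2.MORPH_OPEN,np.ones((3,3)))
    n,l,s,c=cv2.connectedComponentsWithStats(m)
    return [(s[i,:4].tolist(),int(s[i,4])) for i in range(1,n) if s[i,4]>lim]
E
python3 - <<'E'
from h import *
from cell import env
p,R=cur()
print(balls(cv2.imread("pics/w7.png")[:,:640]))
s=env.snapshot("wrist");a=s["color"][...,::-1];cv2.imwrite("pics/w8.png",a)
np.savez("w8.npz",K=s["intrinsics"],R=s["R"],t=s["t"])
print("wrist",balls(a)); w=cv2.imread("pics/w7.png");print(w[150,280],w[145,302],w[170,375],a.shape)
for n in("scene","side"):
  s=env.snapshot(n)["color"][...,::-1];print(n,balls(cv2.imread(f"pics/{n}0.png"),40),balls(s,40)); cv2.imwrite(f"pics/{n}8.png",s)
E
```

```text
t 36.65 p [0.4343 0.2924 0.2194] yaw 3.1376 q [-0.19  0.29 -0.54  1.87  0.18  1.02  0.76] F [-0.8  0.4 -0.1] w 0.501 g 0.0
[]
wrist []
[219 228 219] [206 219 205] [240 246 240] (480, 640, 3)
scene [] []
side [([294, 431, 8, 40], 233)] [([634, 127, 6, 11], 51), ([294, 431, 8, 40], 234)]
```

```bash
cat >> h.py <<'E'
def balls(img,lim=400,k=4):
    img=cv2.medianBlur(np.ascontiguousarray(img),5).astype(int);b,g,r=[img[...,i] for i in range(3)]
    m=((g-np.maximum(r,b-3)>k)&(g>60)).astype(np.uint8); m=cv2.morphologyEx(m,cv2.MORPH_OPEN,np.ones((5,5)))
    n,l,s,c=cv2.connectedComponentsWithStats(m)
    return [(s[i,0],s[i,1],s[i,0]+s[i,2],s[i,1]+s[i,3],int(s[i,4])) for i in range(1,n) if s[i,4]>lim]
E
python3 - <<'E'
from h import *
I=lambda n:cv2.imread(f"pics/{n}.png")
f=lambda l:[tuple(map(int,x)) for x in l]
print("w7",f(balls(I("w7")[:,:640])))
print("w8",f(balls(I("w8"))))
w=np.load("w8.npz");cam=(w["K"],w["R"],w["t"])
for n,P in [("n2",(.4343,.2943,.062)),("n3",(.5215,.2815,.062))]:
  q=w["K"]@(w["R"]@P+w["t"]);print(n,q[:2]/q[2])
for c,d in [("scene0","scene8"),("side0","side8")]:
  print(c,f(balls(I(c),30,3)),d,f(balls(I(d),30,3)))
E
```

```text
w7 [(269, 136, 335, 202, 2271), (355, 145, 422, 211, 2203), (256, 237, 319, 293, 2044)]
w8 [(281, 172, 353, 235, 2524), (268, 276, 334, 324, 2308)]
n2 [317.03683882 206.97407722]
n3 [302.04457458 307.74644357]
scene0 [(248, 234, 256, 241, 49), (346, 271, 356, 286, 91), (376, 285, 391, 298, 137), (292, 472, 302, 480, 67)] scene8 [(289, 232, 300, 245, 88), (263, 241, 279, 255, 176), (374, 282, 394, 298, 231), (498, 328, 515, 342, 191), (291, 473, 303, 480, 70)]
side0 [(630, 126, 640, 140, 108), (343, 200, 350, 208, 53), (329, 214, 347, 228, 194), (301, 259, 319, 275, 243), (344, 264, 354, 277, 103), (435, 275, 531, 409, 8449), (328, 282, 348, 299, 274), (436, 317, 442, 325, 44), (434, 367, 439, 374, 35), (19, 377, 27, 383, 46), (293, 431, 303, 475, 355)] side8 [(630, 126, 640, 140, 109), (327, 168, 332, 177, 45), (300, 259, 322, 275, 271), (334, 264, 355, 281, 272), (432, 275, 531, 409, 8537), (439, 293, 445, 303, 58), (446, 296, 451, 303, 35), (438, 307, 444, 314, 42), (434, 317, 441, 336, 111), (19, 377, 27, 383, 46), (293, 431, 303, 472, 339)]
```

>>> play_rows(
  increments=[
    {"xyz":[0,1,12],"delta_rot":[0,0,0]},
    {"xyz":[0,1,32],"delta_rot":[0,0,0]},
    {"xyz":[0,1,55],"delta_rot":[0,0,0]},
    {"xyz":[0,1,75],"delta_rot":[0,0,0]},
    {"xyz":[0,1,90],"delta_rot":[0,0,0]},
    {"xyz":[0,1,102],"delta_rot":[0,0,0]},
    {"xyz":[0,1,110],"delta_rot":[0,0,0]},
    {"xyz":[0,1,112],"delta_rot":[0,0,0]},
  ],
)

```text
time: 37.47
position: [0.4331, 0.2946, 0.1058]
tcp_rot: [-0.0, 0.001, 1.0, -0.0]
contact_force: [-0.5, 0.2, 0.4]
width: 0.499
grasp_force: 0.0
```

>>> play_rows(
  increments=[
    {"xyz":[0,0,5],"delta_rot":[0,0,0]},
    {"xyz":[0,0,10],"delta_rot":[0,0,0]},
    {"xyz":[0,0,14],"delta_rot":[0,0,0]},
    {"xyz":[0,0,15.5],"delta_rot":[0,0,0]},
    {"xyz":[0,0,15.5],"delta_rot":[0,0,0]},
    {"xyz":[0,0,15.5],"delta_rot":[0,0,0]},
    {"xyz":[0,0,15.5],"delta_rot":[0,0,0]},
    {"xyz":[0,0,15.5],"delta_rot":[0,0,0]},
  ],
)

```text
time: 38.13
position: [0.4342, 0.2953, 0.0923]
tcp_rot: [0.001, 0.001, 1.0, 0.0]
contact_force: [0.7, -0.4, -0.5]
width: 0.501
grasp_force: 0.0
```

>>> play_rows(
  increments=[
    {"xyz":[0,0,0],"delta_rot":[0,0,0]},
    {"xyz":[0,0,0],"delta_rot":[0,0,0]},
    {"xyz":[0,0,0],"delta_rot":[0,0,0]},
    {"xyz":[0,0,0],"delta_rot":[0,0,0]},
    {"xyz":[0,0,0],"delta_rot":[0,0,0]},
    {"xyz":[0,0,0],"delta_rot":[0,0,0]},
    {"xyz":[0,0,0],"delta_rot":[0,0,0]},
    {"xyz":[0,0,0],"delta_rot":[0,0,0]},
  ],
  fingers=-1,
)

```text
time: 38.8
position: [0.434, 0.2951, 0.092]
tcp_rot: [0.001, 0.001, 1.0, 0.0]
contact_force: [-0.3, 0.1, 0.2]
width: 0.279
grasp_force: 12.0
```

Run:
```python
from h import *
p,R=cur()
x,y,z=p
go(p,R,(x,y,.20,3.1416),(.5512,.0325,.19,3.1416))
```

```text
t 38.8 p [0.434  0.2951 0.092 ] yaw 3.14 q [-0.26  0.47 -0.48  1.97  0.31  0.77  0.65] F [-0.3  0.1  0.2] w 0.279 g 12.0
to (np.float64(0.43401241231219617), np.float64(0.2951003023928379), 0.2, 3.1416) xyz [-0.2, 0.0, -108.0] rot [0.0002, 0.002, -0.0016] dist 108
to (0.5512, 0.0325, 0.19, 3.1416) xyz [-117.2, -262.6, 10.0] rot [0.0, 0.0, 0.0] dist 288
```

>>> play_rows(
  increments=[
    {"xyz":[0,0,-4],"delta_rot":[0,0,0]},
    {"xyz":[0,0,-14],"delta_rot":[0,0,0]},
    {"xyz":[0,0,-30],"delta_rot":[0,0,0]},
    {"xyz":[0,0,-50],"delta_rot":[0,0,0]},
    {"xyz":[0,0,-70],"delta_rot":[0,0,0]},
    {"xyz":[0,0,-90],"delta_rot":[0,0,0]},
    {"xyz":[0,0,-104],"delta_rot":[0,0,0]},
    {"xyz":[0,0,-108],"delta_rot":[0,0,0]},
  ],
)

```text
time: 39.47
position: [0.435, 0.2964, 0.2033]
tcp_rot: [0.003, 0.001, 1.0, 0.001]
contact_force: [1.2, 0.5, -0.6]
width: 0.279
grasp_force: 12.0
```

>>> play_rows(
  increments=[
    {"xyz":[-4,-10,0],"delta_rot":[0,0,0]},
    {"xyz":[-18,-40,0],"delta_rot":[0,0,0]},
    {"xyz":[-34,-76,0],"delta_rot":[0,0,0]},
    {"xyz":[-50,-112,0],"delta_rot":[0,0,0]},
    {"xyz":[-66,-148,0],"delta_rot":[0,0,0]},
    {"xyz":[-82,-184,0],"delta_rot":[0,0,0]},
    {"xyz":[-98,-220,0],"delta_rot":[0,0,0]},
    {"xyz":[-110,-247,0],"delta_rot":[0,0,0]},
  ],
)

```text
time: 40.13
position: [0.5435, 0.0427, 0.1989]
tcp_rot: [0.0, 0.002, 1.0, -0.001]
contact_force: [0.1, -0.1, -0.5]
width: 0.28
grasp_force: 12.0
```

>>> play_rows(
  increments=[
    {"xyz":[-7,-15.6,0],"delta_rot":[0,0,0]},
    {"xyz":[-7,-15.6,8],"delta_rot":[0,0,0]},
    {"xyz":[-7,-15.6,25],"delta_rot":[0,0,0]},
    {"xyz":[-7,-15.6,40],"delta_rot":[0,0,0]},
    {"xyz":[-7,-15.6,45],"delta_rot":[0,0,0]},
    {"xyz":[-7,-15.6,45],"delta_rot":[0,0,0]},
    {"xyz":[-7,-15.6,45],"delta_rot":[0,0,0]},
    {"xyz":[-7,-15.6,45],"delta_rot":[0,0,0]},
  ],
)

```text
time: 40.8
position: [0.5507, 0.0327, 0.1556]
tcp_rot: [0.001, 0.0, 1.0, 0.0]
contact_force: [-0.6, 0.2, -1.1]
width: 0.279
grasp_force: 12.0
```

Run:
```python
from h import *
p,R=cur()
go(p,R,(.5512,.0325,.110,3.1416))
```

```text
t 40.8 p [0.5507 0.0327 0.1556] yaw 3.1407 q [ 0.21  0.4  -0.39  1.87  0.19  0.9   1.3 ] F [-0.6  0.2 -1.1] w 0.279 g 12.0
to (0.5512, 0.0325, 0.11, 3.1416) xyz [-0.3, -0.3, 45.6] rot [0.0004, 0.0027, -0.0009] dist 46
```

>>> play_rows(
  increments=[
    {"xyz":[0,0,5],"delta_rot":[0,0,0]},
    {"xyz":[0,0,15],"delta_rot":[0,0,0]},
    {"xyz":[0,0,27],"delta_rot":[0,0,0]},
    {"xyz":[0,0,37],"delta_rot":[0,0,0]},
    {"xyz":[0,0,43],"delta_rot":[0,0,0]},
    {"xyz":[0,0,47],"delta_rot":[0,0,0]},
    {"xyz":[0,0,50],"delta_rot":[0,0,0]},
    {"xyz":[0,0,52],"delta_rot":[0,0,0]},
  ],
)

```text
time: 41.47
position: [0.5504, 0.0324, 0.1026]
tcp_rot: [0.001, 0.001, 1.0, 0.0]
contact_force: [-0.3, -0.6, -1.0]
width: 0.279
grasp_force: 12.0
```

>>> play_rows(
  increments=[
    {"xyz":[0,0,1.2],"delta_rot":[0,0,0]},
    {"xyz":[0,0,2.4],"delta_rot":[0,0,0]},
    {"xyz":[0,0,3.6],"delta_rot":[0,0,0]},
    {"xyz":[0,0,4.8],"delta_rot":[0,0,0]},
    {"xyz":[0,0,6],"delta_rot":[0,0,0]},
    {"xyz":[0,0,7],"delta_rot":[0,0,0]},
    {"xyz":[0,0,7.5],"delta_rot":[0,0,0]},
    {"xyz":[0,0,7.5],"delta_rot":[0,0,0]},
  ],
)

```text
time: 42.13
position: [0.5507, 0.0323, 0.0956]
tcp_rot: [0.001, 0.001, 1.0, 0.0]
contact_force: [-0.2, 0.1, -0.5]
width: 0.28
grasp_force: 12.0
```

>>> play_rows(
  increments=[
    {"xyz":[0,0,0.3],"delta_rot":[0,0,0]},
    {"xyz":[0,0,0.6],"delta_rot":[0,0,0]},
    {"xyz":[0,0,0.9],"delta_rot":[0,0,0]},
    {"xyz":[0,0,1.2],"delta_rot":[0,0,0]},
    {"xyz":[0,0,1.5],"delta_rot":[0,0,0]},
    {"xyz":[0,0,1.5],"delta_rot":[0,0,0]},
    {"xyz":[0,0,1.5],"delta_rot":[0,0,0]},
    {"xyz":[0,0,1.5],"delta_rot":[0,0,0]},
  ],
)

```text
time: 42.8
position: [0.5512, 0.0323, 0.0946]
tcp_rot: [0.002, 0.001, 1.0, 0.0]
contact_force: [1.2, -1.1, 4.4]
width: 0.279
grasp_force: 12.0
```

>>> play_rows(
  increments=[
    {"xyz":[0,0,0],"delta_rot":[0,0,0]},
    {"xyz":[0,0,0],"delta_rot":[0,0,0]},
    {"xyz":[0,0,0],"delta_rot":[0,0,0]},
    {"xyz":[0,0,-2],"delta_rot":[0,0,0]},
    {"xyz":[0,0,-15],"delta_rot":[0,0,0]},
    {"xyz":[0,0,-40],"delta_rot":[0,0,0]},
    {"xyz":[0,0,-70],"delta_rot":[0,0,0]},
    {"xyz":[0,0,-95],"delta_rot":[0,0,0]},
  ],
  fingers=0,
)

```text
time: 43.47
position: [0.55, 0.0326, 0.1902]
tcp_rot: [0.001, 0.001, 1.0, 0.0]
contact_force: [1.8, 0.1, 0.0]
width: 0.5
grasp_force: 0.0
```

>>> play_rows(
  increments=[
    {"xyz":[4,30,-5],"delta_rot":[0,0,0]},
    {"xyz":[8,67,-10],"delta_rot":[0,0,0]},
    {"xyz":[12,105,-20],"delta_rot":[0,0,0]},
    {"xyz":[17,143,-30],"delta_rot":[0,0,0]},
    {"xyz":[22,181,-30],"delta_rot":[0,0,0]},
    {"xyz":[26,215,-30],"delta_rot":[0,0,0]},
    {"xyz":[29,240,-30],"delta_rot":[0,0,0]},
    {"xyz":[30,249,-30],"delta_rot":[0,0,0]},
  ],
)

```text
time: 44.13
position: [0.5184, 0.287, 0.2193]
tcp_rot: [0.001, -0.002, 1.0, 0.002]
contact_force: [0.3, 1.4, 0.2]
width: 0.498
grasp_force: 0.0
```

>>> play_rows(
  increments=[
    {"xyz":[0,0,0],"delta_rot":[0,0,0]},
    {"xyz":[0,0,0],"delta_rot":[0,0,0]},
    {"xyz":[0,0,0],"delta_rot":[0,0,0]},
    {"xyz":[0,0,0],"delta_rot":[0,0,0]},
    {"xyz":[0,0,0],"delta_rot":[0,0,0]},
    {"xyz":[0,0,0],"delta_rot":[0,0,0]},
    {"xyz":[0,0,0],"delta_rot":[0,0,0]},
    {"xyz":[0,0,0],"delta_rot":[0,0,0]},
  ],
)

```text
time: 44.8
position: [0.5209, 0.2809, 0.2192]
tcp_rot: [0.001, 0.001, 1.0, 0.0]
contact_force: [0.7, -0.3, 0.6]
width: 0.502
grasp_force: 0.0
```

Run:
```python
from h import *
from cell import env
p,R=cur()
s=env.snapshot("wrist");a=s["color"][...,::-1];cv2.imwrite("pics/w9.png",a);cam=(s["intrinsics"],s["R"],s["t"])
for x0,y0,x1,y1,n in balls(a):
  r=(x1-x0)/2; c=((x0+x1-1)/2,y0+r); print((x0,y0,x1,y1,n),at(cam,c,.062).round(4)[:2])
```

```text
t 44.8 p [0.5209 0.2809 0.2192] yaw 3.1394 q [-0.16  0.41 -0.49  1.71  0.22  1.07  0.85] F [ 0.7 -0.3  0.6] w 0.502 g 0.0
(np.int32(278), np.int32(173), np.int32(350), np.int32(238), 2551) [0.5225 0.2801]
(np.int32(0), np.int32(211), np.int32(46), np.int32(283), 2585) [0.5426 0.0479]
```

>>> play_rows(
  increments=[
    {"xyz":[-1,-0.7,12],"delta_rot":[0,0,0]},
    {"xyz":[-1,-0.7,32],"delta_rot":[0,0,0]},
    {"xyz":[-1,-0.7,55],"delta_rot":[0,0,0]},
    {"xyz":[-1,-0.7,75],"delta_rot":[0,0,0]},
    {"xyz":[-1,-0.7,90],"delta_rot":[0,0,0]},
    {"xyz":[-1,-0.7,102],"delta_rot":[0,0,0]},
    {"xyz":[-1,-0.7,110],"delta_rot":[0,0,0]},
    {"xyz":[-1,-0.7,112],"delta_rot":[0,0,0]},
  ],
)

```text
time: 45.52
position: [0.521, 0.2802, 0.1053]
tcp_rot: [-0.0, 0.001, 1.0, -0.0]
contact_force: [-0.6, -0.2, -0.1]
width: 0.501
grasp_force: 0.0
```

>>> play_rows(
  increments=[
    {"xyz":[0,0,5],"delta_rot":[0,0,0]},
    {"xyz":[0,0,10],"delta_rot":[0,0,0]},
    {"xyz":[0,0,14],"delta_rot":[0,0,0]},
    {"xyz":[0,0,15],"delta_rot":[0,0,0]},
    {"xyz":[0,0,15],"delta_rot":[0,0,0]},
    {"xyz":[0,0,15],"delta_rot":[0,0,0]},
    {"xyz":[0,0,15],"delta_rot":[0,0,0]},
    {"xyz":[0,0,15],"delta_rot":[0,0,0]},
  ],
)

```text
time: 46.18
position: [0.5222, 0.2809, 0.0925]
tcp_rot: [0.001, 0.001, 1.0, 0.0]
contact_force: [-0.5, 0.3, 0.2]
width: 0.502
grasp_force: 0.0
```

>>> play_rows(
  increments=[
    {"xyz":[0,0,0],"delta_rot":[0,0,0]},
    {"xyz":[0,0,0],"delta_rot":[0,0,0]},
    {"xyz":[0,0,0],"delta_rot":[0,0,0]},
    {"xyz":[0,0,0],"delta_rot":[0,0,0]},
    {"xyz":[0,0,0],"delta_rot":[0,0,0]},
    {"xyz":[0,0,0],"delta_rot":[0,0,0]},
    {"xyz":[0,0,0],"delta_rot":[0,0,0]},
    {"xyz":[0,0,0],"delta_rot":[0,0,0]},
  ],
  fingers=-1,
)

```text
time: 46.85
position: [0.522, 0.2807, 0.0922]
tcp_rot: [0.001, 0.001, 1.0, 0.0]
contact_force: [-0.2, -0.8, 2.0]
width: 0.278
grasp_force: 12.0
```

Run:
```python
from h import *
p,R=cur()
x,y,z=p
go(p,R,(x,y,.20,3.1416),(.4667,.0393,.19,3.1416))
```

```text
t 46.85 p [0.522  0.2807 0.0922] yaw 3.14 q [-0.21  0.57 -0.43  1.8   0.31  0.84  0.78] F [-0.2 -0.8  2. ] w 0.278 g 12.0
to (np.float64(0.5219924106477336), np.float64(0.2806633703846506), 0.2, 3.1416) xyz [-0.2, 0.0, -107.8] rot [0.0002, 0.002, -0.0016] dist 108
to (0.4667, 0.0393, 0.19, 3.1416) xyz [55.3, -241.4, 10.0] rot [0.0, 0.0, 0.0] dist 248
```

>>> play_rows(
  increments=[
    {"xyz":[0,0,-4],"delta_rot":[0,0,0]},
    {"xyz":[0,0,-14],"delta_rot":[0,0,0]},
    {"xyz":[0,0,-30],"delta_rot":[0,0,0]},
    {"xyz":[0,0,-50],"delta_rot":[0,0,0]},
    {"xyz":[0,0,-70],"delta_rot":[0,0,0]},
    {"xyz":[0,0,-90],"delta_rot":[0,0,0]},
    {"xyz":[0,0,-104],"delta_rot":[0,0,0]},
    {"xyz":[0,0,-108],"delta_rot":[0,0,0]},
  ],
)

```text
time: 47.52
position: [0.5232, 0.2818, 0.2038]
tcp_rot: [0.003, 0.001, 1.0, 0.001]
contact_force: [0.5, 0.7, 0.6]
width: 0.276
grasp_force: 12.0
```

>>> play_rows(
  increments=[
    {"xyz":[2,-10,0],"delta_rot":[0,0,0]},
    {"xyz":[9,-38,0],"delta_rot":[0,0,0]},
    {"xyz":[17,-73,0],"delta_rot":[0,0,0]},
    {"xyz":[25,-108,0],"delta_rot":[0,0,0]},
    {"xyz":[33,-143,0],"delta_rot":[0,0,0]},
    {"xyz":[41,-178,0],"delta_rot":[0,0,0]},
    {"xyz":[49,-212,0],"delta_rot":[0,0,0]},
    {"xyz":[55,-235,0],"delta_rot":[0,0,0]},
  ],
)

```text
time: 48.18
position: [0.4639, 0.0412, 0.1986]
tcp_rot: [-0.001, 0.003, 1.0, -0.001]
contact_force: [0.4, -0.3, -1.1]
width: 0.281
grasp_force: 12.0
```

>>> play_rows(
  increments=[
    {"xyz":[0,-6,0],"delta_rot":[0,0,0]},
    {"xyz":[0,-6,8],"delta_rot":[0,0,0]},
    {"xyz":[0,-6,25],"delta_rot":[0,0,0]},
    {"xyz":[0,-6,40],"delta_rot":[0,0,0]},
    {"xyz":[0,-6,45],"delta_rot":[0,0,0]},
    {"xyz":[0,-6,45],"delta_rot":[0,0,0]},
    {"xyz":[0,-6,45],"delta_rot":[0,0,0]},
    {"xyz":[0,-6,45],"delta_rot":[0,0,0]},
  ],
)

```text
time: 48.85
position: [0.4669, 0.0406, 0.1553]
tcp_rot: [0.001, 0.0, 1.0, 0.0]
contact_force: [0.5, 0.3, -0.2]
width: 0.277
grasp_force: 12.0
```

Run:
```python
from h import *
p,R=cur()
go(p,R,(.4667,.0393,.103,3.1416))
```

```text
t 48.85 p [0.4669 0.0406 0.1553] yaw 3.1411 q [ 0.22  0.27 -0.41  2.06  0.14  0.84  1.29] F [ 0.5  0.3 -0.2] w 0.277 g 12.0
to (0.4667, 0.0393, 0.103, 3.1416) xyz [0.4, -1.3, 52.3] rot [0.0007, 0.0027, -0.0005] dist 52
```

>>> play_rows(
  increments=[
    {"xyz":[0,-1,5],"delta_rot":[0,0,0]},
    {"xyz":[0,-1,15],"delta_rot":[0,0,0]},
    {"xyz":[0,-1,27],"delta_rot":[0,0,0]},
    {"xyz":[0,-1,37],"delta_rot":[0,0,0]},
    {"xyz":[0,-1,43],"delta_rot":[0,0,0]},
    {"xyz":[0,-1,47],"delta_rot":[0,0,0]},
    {"xyz":[0,-1,50],"delta_rot":[0,0,0]},
    {"xyz":[0,-1,52],"delta_rot":[0,0,0]},
  ],
)

```text
time: 49.52
position: [0.4666, 0.0388, 0.1026]
tcp_rot: [0.001, 0.001, 1.0, 0.0]
contact_force: [-0.0, 0.1, -0.3]
width: 0.275
grasp_force: 12.0
```

>>> play_rows(
  increments=[
    {"xyz":[0,0,1.2],"delta_rot":[0,0,0]},
    {"xyz":[0,0,2.4],"delta_rot":[0,0,0]},
    {"xyz":[0,0,3.6],"delta_rot":[0,0,0]},
    {"xyz":[0,0,4.8],"delta_rot":[0,0,0]},
    {"xyz":[0,0,6],"delta_rot":[0,0,0]},
    {"xyz":[0,0,7],"delta_rot":[0,0,0]},
    {"xyz":[0,0,7.5],"delta_rot":[0,0,0]},
    {"xyz":[0,0,7.5],"delta_rot":[0,0,0]},
  ],
)

```text
time: 50.18
position: [0.4672, 0.0388, 0.0958]
tcp_rot: [0.002, 0.001, 1.0, 0.0]
contact_force: [0.8, -1.2, 2.6]
width: 0.277
grasp_force: 12.0
```

>>> play_rows(
  increments=[
    {"xyz":[0,0,0.3],"delta_rot":[0,0,0]},
    {"xyz":[0,0,0.6],"delta_rot":[0,0,0]},
    {"xyz":[0,0,0.9],"delta_rot":[0,0,0]},
    {"xyz":[0,0,1.2],"delta_rot":[0,0,0]},
    {"xyz":[0,0,1.5],"delta_rot":[0,0,0]},
    {"xyz":[0,0,1.5],"delta_rot":[0,0,0]},
    {"xyz":[0,0,1.5],"delta_rot":[0,0,0]},
    {"xyz":[0,0,1.5],"delta_rot":[0,0,0]},
  ],
)

```text
time: 50.85
position: [0.468, 0.0386, 0.0951]
tcp_rot: [0.002, 0.001, 1.0, -0.0]
contact_force: [-0.1, -1.2, 9.4]
width: 0.279
grasp_force: 12.0
```

>>> play_rows(
  increments=[
    {"xyz":[0,0,0],"delta_rot":[0,0,0]},
    {"xyz":[0,0,0],"delta_rot":[0,0,0]},
    {"xyz":[0,0,0],"delta_rot":[0,0,0]},
    {"xyz":[0,0,-2],"delta_rot":[0,0,0]},
    {"xyz":[0,0,-15],"delta_rot":[0,0,0]},
    {"xyz":[0,0,-40],"delta_rot":[0,0,0]},
    {"xyz":[0,0,-70],"delta_rot":[0,0,0]},
    {"xyz":[0,0,-105],"delta_rot":[0,0,0]},
  ],
  fingers=0,
)

```text
time: 51.52
position: [0.4647, 0.0389, 0.1987]
tcp_rot: [-0.001, 0.001, 1.0, 0.0]
contact_force: [1.5, -0.9, 0.4]
width: 0.497
grasp_force: 0.0
```

>>> play_rows(
  increments=[
    {"xyz":[-8,-20,-12],"delta_rot":[0,0,0]},
    {"xyz":[-20,-48,-30],"delta_rot":[0,0,0]},
    {"xyz":[-32,-76,-48],"delta_rot":[0,0,0]},
    {"xyz":[-44,-104,-65],"delta_rot":[0,0,0]},
    {"xyz":[-55,-130,-82],"delta_rot":[0,0,0]},
    {"xyz":[-65,-152,-93],"delta_rot":[0,0,0]},
    {"xyz":[-72,-168,-98],"delta_rot":[0,0,0]},
    {"xyz":[-72,-168,-98],"delta_rot":[0,0,0]},
  ],
)

```text
time: 52.18
position: [0.5392, -0.1342, 0.2981]
tcp_rot: [0.002, 0.004, 1.0, -0.001]
contact_force: [-0.1, -1.4, -1.3]
width: 0.5
grasp_force: 0.0
```

>>> play_rows(
  increments=[
    {"xyz":[0,0,0],"delta_rot":[0,0,0]},
    {"xyz":[0,0,0],"delta_rot":[0,0,0]},
    {"xyz":[0,0,0],"delta_rot":[0,0,0]},
    {"xyz":[0,0,0],"delta_rot":[0,0,0]},
    {"xyz":[0,0,0],"delta_rot":[0,0,0]},
    {"xyz":[0,0,0],"delta_rot":[0,0,0]},
    {"xyz":[0,0,0],"delta_rot":[0,0,0]},
    {"xyz":[0,0,0],"delta_rot":[0,0,0]},
  ],
)

```text
time: 52.85
position: [0.5379, -0.1292, 0.2971]
tcp_rot: [0.001, 0.001, 1.0, 0.0]
contact_force: [0.7, 0.4, 0.9]
width: 0.499
grasp_force: 0.0
```

Run:
```python
from h import *
from cell import env
p,R=cur()
s=env.snapshot("wrist");a=s["color"][...,::-1];cv2.imwrite("pics/w10.png",a);K,Rc,t=s["intrinsics"],s["R"],s["t"]
for b in balls(a,200):
  x0,y0,x1,y1,n=map(int,b); c=((x0+x1-1)/2,y0+(x1-x0)/2); print((x0,y0,x1,y1,n))
for n,P in dict(A=(.4672,.0391,.0655),B=(.4608,-.0457,.0655),p00=(.5510,.0324,.0655),c0=(.422,-.2995,.0485),c1=(.5076,-.3093,.0485)).items():
  q=K@(Rc@P+t); r=.029*K[0,0]/(Rc@P+t)[2]; print(n,(q[:2]/q[2]).round(0),"r",r.round(0))
for n in("scene","side"): cv2.imwrite(f"pics/{n}10.png",env.snapshot(n)["color"][...,::-1])
```

```text
t 52.85 p [ 0.5379 -0.1292  0.2971] yaw 3.1403 q [ 0.45  0.25 -0.31  1.72  0.08  1.19  1.69] F [0.7 0.4 0.9] w 0.499 g 0.0
(114, 28, 162, 96, 1555)
(375, 72, 435, 139, 2189)
(465, 80, 530, 145, 2450)
(106, 126, 162, 186, 1320)
(450, 173, 514, 233, 2149)
A [500. 112.] r 32.0
B [407. 105.] r 32.0
p00 [482. 202.] r 30.0
c0 [129.  61.] r 32.0
c1 [130. 155.] r 30.0
```

>>> play_rows(
  increments=[
    {"xyz":[10,-3,25],"delta_rot":[0,0,0.01]},
    {"xyz":[20,-6,55],"delta_rot":[0,0,0.023]},
    {"xyz":[30,-10,90],"delta_rot":[0,0,0.023]},
    {"xyz":[39,-13,125],"delta_rot":[0,0,0.023]},
    {"xyz":[41.7,-13.6,155],"delta_rot":[0,0,0.023]},
    {"xyz":[41.7,-13.6,172],"delta_rot":[0,0,0.023]},
    {"xyz":[41.7,-13.6,177],"delta_rot":[0,0,0.023]},
    {"xyz":[41.7,-13.6,177],"delta_rot":[0,0,0.023]},
  ],
  fingers=-0.2,
)

```text
time: 53.67
position: [0.4957, -0.1426, 0.1188]
tcp_rot: [-0.0, 0.012, 1.0, 0.001]
contact_force: [0.9, 0.5, 0.1]
width: 0.396
grasp_force: 0.0
```

>>> play_rows(
  increments=[
    {"xyz":[0,0,0],"delta_rot":[0,0,0]},
    {"xyz":[0,0,0],"delta_rot":[0,0,0]},
    {"xyz":[0,0,0],"delta_rot":[0,0,0]},
    {"xyz":[0,0,0],"delta_rot":[0,0,0]},
    {"xyz":[0,0,0],"delta_rot":[0,0,0]},
    {"xyz":[0,0,0],"delta_rot":[0,0,0]},
    {"xyz":[0,0,0],"delta_rot":[0,0,0]},
    {"xyz":[0,0,0],"delta_rot":[0,0,0]},
  ],
)

```text
time: 54.33
position: [0.4966, -0.1429, 0.1201]
tcp_rot: [0.001, 0.012, 1.0, 0.0]
contact_force: [-0.4, -0.6, -0.2]
width: 0.398
grasp_force: 0.0
```

Run:
```python
from h import *
p,R=cur()
go(p,R,(.4962,-.1428,.065,3.117))
```

```text
t 54.33 p [ 0.4966 -0.1429  0.1201] yaw 3.1171 q [ 0.46  0.39 -0.28  1.98  0.14  0.79  1.65] F [-0.4 -0.6 -0.2] w 0.398 g 0.0
to (0.4962, -0.1428, 0.065, 3.117) xyz [0.5, 0.1, 55.1] rot [0.0002, 0.0021, 0.0001] dist 55
```

>>> play_rows(
  increments=[
    {"xyz":[0.5,0,7],"delta_rot":[0,0.002,0]},
    {"xyz":[0.5,0,18],"delta_rot":[0,0.002,0]},
    {"xyz":[0.5,0,30],"delta_rot":[0,0.002,0]},
    {"xyz":[0.5,0,42],"delta_rot":[0,0.002,0]},
    {"xyz":[0.5,0,50],"delta_rot":[0,0.002,0]},
    {"xyz":[0.5,0,54],"delta_rot":[0,0.002,0]},
    {"xyz":[0.5,0,55],"delta_rot":[0,0.002,0]},
    {"xyz":[0.5,0,55],"delta_rot":[0,0.002,0]},
  ],
)

```text
time: 55.0
position: [0.4959, -0.1427, 0.0644]
tcp_rot: [-0.0, 0.012, 1.0, 0.0]
contact_force: [1.1, 0.1, 0.4]
width: 0.401
grasp_force: 0.0
```

>>> play_rows(
  increments=[
    {"xyz":[0,0,0],"delta_rot":[0,0,0]},
    {"xyz":[0,0,0],"delta_rot":[0,0,0]},
    {"xyz":[0,0,0],"delta_rot":[0,0,0]},
    {"xyz":[0,0,0],"delta_rot":[0,0,0]},
    {"xyz":[0,0,0],"delta_rot":[0,0,0]},
    {"xyz":[0,0,0],"delta_rot":[0,0,0]},
    {"xyz":[0,0,0],"delta_rot":[0,0,0]},
    {"xyz":[0,0,0],"delta_rot":[0,0,0]},
  ],
  fingers=-1,
  newtons=30,
)

```text
time: 55.67
position: [0.4965, -0.143, 0.0653]
tcp_rot: [0.0, 0.012, 1.0, 0.0]
contact_force: [0.5, 0.1, 2.2]
width: 0.154
grasp_force: 29.7
```

>>> play_rows(
  increments=[
    {"xyz":[0,0,2],"delta_rot":[0,0,0]},
    {"xyz":[0,0,4],"delta_rot":[0,0,0]},
    {"xyz":[0,0,6],"delta_rot":[0,0,0]},
    {"xyz":[0,0,7],"delta_rot":[0,0,0]},
    {"xyz":[0,0,8],"delta_rot":[0,0,0]},
    {"xyz":[0,0,8.5],"delta_rot":[0,0,0]},
    {"xyz":[0,0,8.5],"delta_rot":[0,0,0]},
    {"xyz":[0,0,8.5],"delta_rot":[0,0,0]},
  ],
)

```text
time: 56.33
position: [0.4967, -0.143, 0.0581]
tcp_rot: [0.0, 0.012, 1.0, -0.0]
contact_force: [-4.6, 1.1, 20.9]
width: 0.151
grasp_force: 29.7
```

>>> play_rows(
  increments=[
    {"xyz":[0,0,0],"delta_rot":[0,0,0.1]},
    {"xyz":[0,0,0],"delta_rot":[0,0,0.22]},
    {"xyz":[0,0,0],"delta_rot":[0,0,0.34]},
    {"xyz":[0,0,0],"delta_rot":[0,0,0.46]},
    {"xyz":[0,0,0],"delta_rot":[0,0,0.58]},
    {"xyz":[0,0,0],"delta_rot":[0,0,0.7]},
    {"xyz":[0,0,0],"delta_rot":[0,0,0.82]},
    {"xyz":[0,0,0],"delta_rot":[0,0,0.92]},
  ],
)

```text
time: 57.0
position: [0.4968, -0.143, 0.0581]
tcp_rot: [0.001, 0.457, 0.889, 0.0]
contact_force: [-4.4, 0.9, 19.9]
width: 0.151
grasp_force: 29.9
```

>>> play_rows(
  increments=[
    {"xyz":[0,0,0],"delta_rot":[0,0,0.1]},
    {"xyz":[0,0,0],"delta_rot":[0,0,0.2]},
    {"xyz":[0,0,0],"delta_rot":[0,0,0.3]},
    {"xyz":[0,0,0],"delta_rot":[0,0,0.4]},
    {"xyz":[0,0,0],"delta_rot":[0,0,0.5]},
    {"xyz":[0,0,0],"delta_rot":[0,0,0.58]},
    {"xyz":[0,0,0],"delta_rot":[0,0,0.62]},
    {"xyz":[0,0,0],"delta_rot":[0,0,0.62]},
  ],
)

```text
time: 57.67
position: [0.4968, -0.143, 0.0581]
tcp_rot: [0.0, 0.705, 0.709, 0.0]
contact_force: [-4.3, 1.5, 20.6]
width: 0.15
grasp_force: 29.9
```

Run:
```python
from h import *
p,R=cur()
from cell import env
print(env.get_obs()['moment'])
```

```text
t 57.67 p [ 0.4968 -0.143   0.0581] yaw 1.5758 q [ 0.12  0.48  0.13  2.02 -0.1   0.65  0.32] F [-4.3  1.5 20.6] w 0.15 g 29.9
[0.17940873 1.00326993 0.01322941]
```

>>> play_rows(
  increments=[
    {"xyz":[0,0,0],"delta_rot":[0,0,0.03]},
    {"xyz":[0,0,0],"delta_rot":[0,0,0.05]},
    {"xyz":[0,0,0],"delta_rot":[0,0,0.05]},
    {"xyz":[0,0,0],"delta_rot":[0,0,0.05]},
    {"xyz":[0,0,-2],"delta_rot":[0,0,0.05]},
    {"xyz":[0,0,-4],"delta_rot":[0,0,0.05]},
    {"xyz":[0,0,-7],"delta_rot":[0,0,0.04]},
    {"xyz":[0,0,-8],"delta_rot":[0,0,0.04]},
  ],
)

```text
time: 58.33
position: [0.4967, -0.1429, 0.0648]
tcp_rot: [0.0, 0.718, 0.696, 0.0]
contact_force: [0.7, -2.2, 2.6]
width: 0.15
grasp_force: 30.1
```

>>> play_rows(
  increments=[
    {"xyz":[0,0,0],"delta_rot":[0,0,0]},
    {"xyz":[0,0,0],"delta_rot":[0,0,0]},
    {"xyz":[0,0,0],"delta_rot":[0,0,0]},
    {"xyz":[0,0,0],"delta_rot":[0,0,0]},
    {"xyz":[0,0,-2],"delta_rot":[0,0,0]},
    {"xyz":[0,0,-20],"delta_rot":[0,0,0]},
    {"xyz":[0,0,-50],"delta_rot":[0,0,0]},
    {"xyz":[0,0,-85],"delta_rot":[0,0,0]},
  ],
  fingers=-0.1,
)

```text
time: 59.0
position: [0.4941, -0.1424, 0.1486]
tcp_rot: [-0.002, 0.719, 0.695, -0.001]
contact_force: [0.4, -0.3, -0.1]
width: 0.449
grasp_force: 0.0
```

>>> play_rows(
  increments=[
    {"xyz":[0,0,-30],"delta_rot":[0,0,0]},
    {"xyz":[0,0,-60],"delta_rot":[0,0,0]},
    {"xyz":[0,0,-80],"delta_rot":[0,0,0]},
    {"xyz":[0,0,-80],"delta_rot":[0,0,0]},
    {"xyz":[0,0,-80],"delta_rot":[0,0,0]},
    {"xyz":[0,0,-80],"delta_rot":[0,0,0]},
    {"xyz":[0,0,-80],"delta_rot":[0,0,0]},
    {"xyz":[0,0,-80],"delta_rot":[0,0,0]},
  ],
)

```text
time: 59.67
position: [0.4952, -0.1426, 0.228]
tcp_rot: [-0.001, 0.719, 0.695, -0.001]
contact_force: [0.4, -0.0, -0.2]
width: 0.447
grasp_force: 0.0
```

Run:
```python
from h import *
from cell import env
p,R=cur()
im={n:env.snapshot(n)["color"][...,::-1] for n in("wrist","scene","side")}
for n in im: cv2.imwrite(f"pics/{n}11.png",im[n])
w=cv2.resize(im["wrist"][:300],(560,262)); 
k=cv2.resize(im["wrist"][150:300,220:420],(240,180))
sc=cv2.resize(im["scene"][220:380,300:560],(520,320),interpolation=cv2.INTER_CUBIC)
sd=cv2.resize(im["side"][150:310,270:410],(280,320),interpolation=cv2.INTER_CUBIC)
top=np.zeros((262,800,3),np.uint8);top[:,:560]=w;top[:180,560:]=k
cv2.imwrite("pics/final.png",np.vstack([top,np.hstack([sc,sd])]))
```

```text
t 59.67 p [ 0.4952 -0.1426  0.228 ] yaw 1.5371 q [ 0.07  0.23  0.18  1.9  -0.05  1.02  0.24] F [ 0.4 -0.  -0.2] w 0.447 g 0.0
```

View pics/final.png

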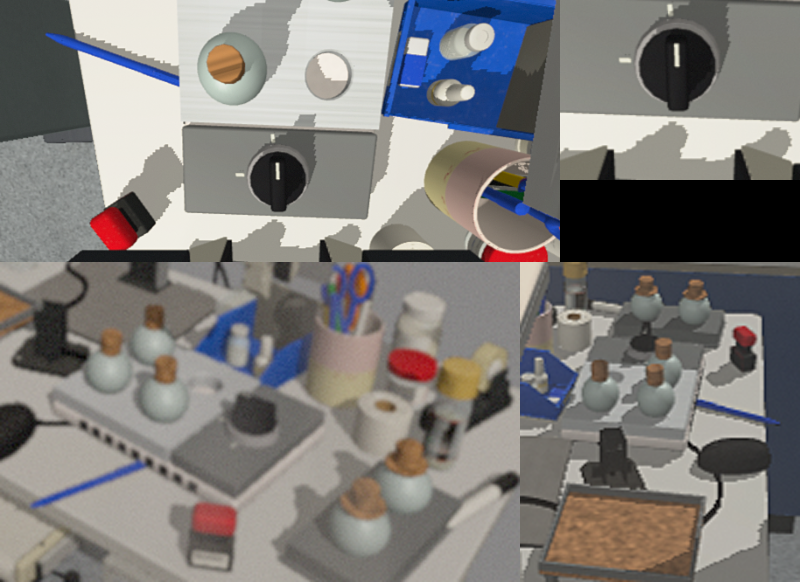

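All three plain flasks stand in the warmer, both collared flasks stand in the cooling tray, and the cork tray is empty. The knob is out and points at the on mark, the label roll hasn't moved, and the gripper is clear. Handing in.

```bash
python3 -c "
from cell import env
print(env.close_job())"
```

```text
the job is handed in; nothing more can be done
None
```

The job is handed in at about 60 s of the 210 s: I switched the warmer off, moved both finished flasks to the cooling tray and all three incoming flasks to the warmer, then switched the warmer back on; no verdict came back.

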